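# Put the shoehorn away in its pigeonhole

### The job

The black shoehorn lies sunk in the channel on top of the long wooden block. Push it along the channel, blade first, until the blade sticks out past the block's open end, take it by the blade and lift it out, then lay it down flat and let go (the small square block is a handy rest), take it again by the handle, and put it in the pigeonhole so that the whole blade is inside and it lies flat on the pigeonhole's floor by itself, with the end of the handle sticking out. Leave it there and do not disturb the other things on the shelf top.

Things in the scene. Friction and masses are not known exactly. Their poses are not given: they have to be found in the camera images.
- horn: Shoehorn: flat black rigid plastic, 170 long, 6 thick, about 70 g, both faces alike. Origin: underside, mid length; x towards the blade tip, z up. Blade x=+15 to +85 mm, 46 wide, straight sides up to x=+62, then round (radius 23). Handle x=-85 to +15 mm, 34 wide, straight sides, square end. Balances near x=+4. Starts in the long block's channel, underside at height 60, blade to the open end.
- blade_tip (a point): Point at the tip of the shoehorn's blade (x=+85 mm, mid thickness). At the start it is 5 to 30 mm inside the long block's open end.
- neck (a point): Point on the shoehorn where handle and blade meet (x=+15 mm, mid thickness).
- handle_end (a point): Point at the middle of the handle's square end (x=-85 mm, mid thickness). At the start at least 48 mm of channel is free behind it, up to the channel's end lip.
- tray: Long wooden block, fixed, 258 long (its x) x 64 wide. Origin under its centre on the shelf top; x points away from its open end, roughly away from the robot. Channel in its top: 52 wide, floor at height 60, lips 6 wide up to height 68 on both long sides, closed by an 8 thick lip of the same height at the +x end, open at the -x end (x=-129 mm).
- tray_lip (a point): Middle of the channel floor's edge at the open end (x=-129 mm of the long block, height 60), flush with the block's upright end face. A brass knob sticks 8 mm out of that face at height 30.
- block: The small square wooden block, fixed, 70 x 70 x 60 high, flat top. Origin under its centre on the shelf top, x away from the robot. The shoehorn laid centrally across it overhangs both ways.
- cubby: Pigeonhole, a fixed wooden box with a roof, 133 deep (its x) x 100 wide x 90 high. Origin on the shelf top, 35 mm behind the mouth; x points into it. Mouth at x=-35 mm, roughly facing the robot. Inside: 125 deep (back wall at x=+90 mm), 84 wide, floor at height 40 mm, roof underside at 82 mm. Solid below the floor.
- mouth (a point): Middle of the pigeonhole floor's front edge (x=-35 mm of the pigeonhole, height 40).
- dish: Bystander: white ceramic key dish, 90 diameter, 24 high, loose on the pigeonhole's roof, its centre about 40 mm behind the pigeonhole's origin. Origin under its centre.
- brush: Bystander: loose wooden clothes brush 130 x 24 x 30 high, lying close beside the long block on its +y side. Origin under its centre, x along it.
- can: Bystander: loose upright metal can, 44 diameter, 130 high, about 160 mm behind the square block. Origin under its centre.
- tin: Bystander: loose round steel polish tin, 64 diameter, 26 high, behind the pigeonhole. Origin under its centre.
- case: Bystander: loose blue glasses case, 155 x 62 x 43 high, on the left of the shelf top. Origin under its centre.
- keys: Bystander: loose steel ring with three keys, 5 high, lying flat near the front. Origin under the centre of the 32 mm ring; the keys reach 70 mm from it to its +x side.
- torch: Bystander: loose black torch with a metal head, 135 x 38 x 36 high, on the right of the shelf top. Origin under its barrel.
Mind the look-alikes: they are no part of the job. What is shaped like the cubby but blue or purple is not meant.

How it is judged:
By the outcome, as a careful person would: the job done as asked, in the order asked, and still so for the second after the job is handed in, with the robot touching nothing.
It also fails if it takes over 72 s, if anything falls off the work surface, if the arm or the gripper's body presses on something with over 40 N, if the wrist force passes 120 N, or if a joint passes its speed limit or range.

### The arm

A 6-joint arm with a two-finger parallel gripper is mounted at the origin on the work surface. World frame = base frame: x ahead of the robot, y to its left, z up, the work surface at z = 0. Lengths are in m, angles in rad, forces in N, time in s.
With the tool pointing down it reaches from about 0.25 to 0.725 m from the base axis. Payload 4 kg.
Tool frame: the origin (TCP) lies on the centre line of the jaws, within the pads' length; the fingertips stand 25 mm ahead of it and the grasp point (between the pads) lies 6 mm ahead of it; z points along the fingers, x is the direction in which the jaws open and shut, and the axes are right-handed (so a half turn about z gives the same grasp; the last joint's range is limited). The gripper opens to 85 mm and grips with 20 to 120 N. Pads are 22 mm wide; open, the fingers measure 114 mm over their backs; the gripper's body (76 mm by 85 mm) begins 54 mm behind the grasp point. The pads swing forward as they close: fully open they stand 13 mm farther back than shut.
Start: joints at [1.219, 0.241, 0.005, 1.335, 0, 1.571], TCP at [0.172, 0.469, 0.256] pointing down, gripper open.
Joint ranges: [-2.72, 2.72], [-1.05, 1.87], [-1.09, 1.28], [-1.99, 2.15], [-1.42, 1.44], [-3.14, 3.14]. Speed limits (rad/s): [2.79, 2.79, 3.14, 3.14, 3.14, 3.14].

### API

Orientations are given as a unit quaternion [x, y, z, w].
In Python, from workcell import bot, imaging, order gives the robot as it stands.
- The arm moves only by the tool carry_out, never from a script. Its argument "moves" is a list of rows, each a list of 5 numbers: the shift along the tool's x, y, z scaled (see below), then the turn about the tool's z scaled (see below), then the opening, from -1 (shut) to 1 (fully open). In form: [[tx, ty, tz, roll, hand], ...]. A call has 1 to 20 rows; each row is the pose to reach, as a shift and turn from the pose commanded when the call began, along the tool's axes at that moment; what a row does not reach only later rows make up. The controller multiplies each number of a shift by 0.1 m and each number of a turn by 90 degrees. A row lasts 1/10 s, in which the tool goes at most 50 mm and 8.59 degrees, less where a joint would pass 70% of its speed; a pose out of reach is approached as far as the arm can. A call with a number of a shift or a turn outside -1 to 1 is refused whole. A call with a gripper value outside its range is refused whole. The fingers move at their own pace and stop on an object; the grip force is fixed at half the most. Time passes only in rows, so rows that repeat a pose let the fingers close. It gives the time, the measured TCP pose, the force and the opening at its end, in the units of the state.
- bot.get_obs(): the state, without advancing time (a new reading comes with each control period).
- imaging.camera(name): name is "scene" or "side" or "wrist"; returns the picture (480x640x3 uint8, red, green, blue); there is no depth.
- imaging.camera_model(name): a dict with "fovy" (degrees; the focal length in pixels is half the picture's height over the tangent of half this angle, whatever the lens; pixels are square), "cx", "cy" (the principal point, pixels), "dist" ([k1, k2, p1, p2, k3] as OpenCV has them; the pictures are not rectified), "eye" and "rotation" of the camera in the world. Camera axes: x right, y up, looking along -z (the intrinsics and any distortion apply to the point x, -y, -z); pixel columns grow to the right and rows downward; lengths in m; the calibration is good to about 2 mm. A picture is of the moment at which its call begins: read the wrist's pose just before it. camera_model takes no time and is no camera call; for the wrist camera it gives the pose at the moment of the call.
- order.job_done(): hands the job in, once; it reports no verdict.
The state is a dict: "clock": time; "joint_pos": joint angles; "joint_vel": joint speeds; "tau": joint torques, N m; "eef_pos": TCP position; "tool_rot": TCP orientation; "ft_force": force on the tool from outside, world axes, zero at the start; "ft_torque": the same for the moment, N m; "grip_width": finger opening in m.
Only numpy, scipy, OpenCV 4.12 (cv2) and the standard library are available. Lean on these libraries where they do the work, as an engineer would, in place of code of your own. Each camera call takes 0.05 s, during which the arm holds its last target.

## Working session

There is one attempt and no reset: what is moved stays moved. The work goes in short steps, Python scripts to look and compute and a tool call to move; the robot and the scene stay as the last step left them, time stands still between calls to the robot, and variables do not carry over. Pictures are saved under pics/ and viewed, and the job is handed in when it is done.

Besides the shell and the picture viewer there is one more tool, called after ">>>" by a JSON object that holds its "fn" and its "kwargs", one argument or row to a line. carry_out: Moves the arm, as the interface text tells. Its arguments: {"type":"object","properties":{"moves":{"type":"array","items":{"type":"array","items":{"type":"number","minimum":-1,"maximum":1}}}},"required":["moves"]}

```bash
mkdir -p pics; ls; python3 - <<'E'
from workcell import bot, imaging
import cv2
print(bot.get_obs())
for n in ["scene","side","wrist"]:
    print(n,imaging.camera_model(n))
    cv2.imwrite(f"pics/{n}0.png",imaging.camera(n)[:,:,::-1])
E
```

```text
pics
{'clock': 0.0, 'joint_pos': array([1.21902408e+00, 2.41391672e-01, 3.73597536e-03, 1.33518445e+00,
       4.12810488e-06, 1.57078343e+00]), 'joint_vel': array([ 0.00064942,  0.00061121, -0.0001405 , -0.00193304,  0.00020666,
       -0.00020333]), 'tau': array([ 5.55228835e-04, -3.72310817e+01,  2.52411532e+01,  1.69167953e-02,
        1.83410734e-04, -1.31630463e-05]), 'eef_pos': array([0.17208387, 0.46884793, 0.25542802]), 'tool_rot': array([ 8.19923338e-01,  5.72472424e-01, -8.39077057e-04,  5.83312151e-04]), 'ft_force': array([-0.08575596,  0.12403864, -0.89257994]), 'ft_torque': array([-0.01177508,  0.01278335, -0.0079154 ]), 'grip_width': 0.0855839794570036}
scene {'fovy': 55.46573038065627, 'cx': 315.0627100967869, 'cy': 245.2814833461121, 'dist': array([0.03726649, 0.        , 0.        , 0.        , 0.        ]), 'eye': array([1.3918234 , 0.0820648 , 0.99688376]), 'rotation': array([0.23754182, 0.28149678, 0.71039529, 0.59972659])}
side {'fovy': 56.03319867668799, 'cx': 318.6940214611765, 'cy': 239.03051943988615, 'dist': array([-0.08958311,  0.        ,  0.        ,  0.        ,  0.        ]), 'eye': array([0.17877917, 0.9861434 , 0.98013865]), 'rotation': array([-0.06565901,  0.43040411,  0.88801656, -0.1478776 ])}
wrist {'fovy': 64.35293002648307, 'cx': 319.62113431398734, 'cy': 238.63378987673823, 'dist': array([-0.08346241,  0.        ,  0.        ,  0.        ,  0.        ]), 'eye': array([0.10186258, 0.49516488, 0.37266235]), 'rotation': array([-0.12007402, -0.08266917,  0.56636586,  0.81115828])}
```

View pics/scene0.png

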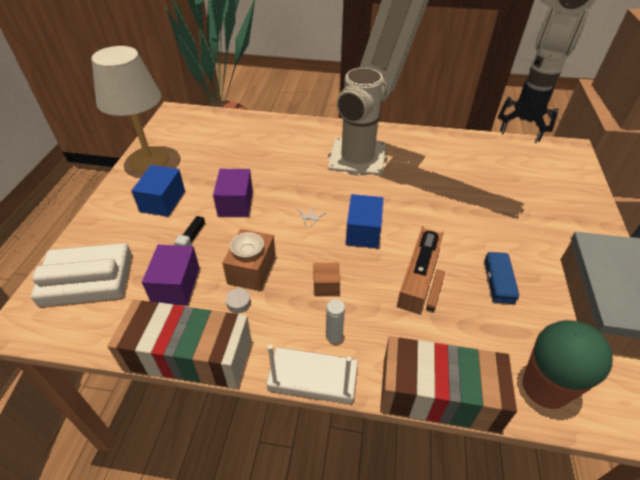

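View pics/side0.png

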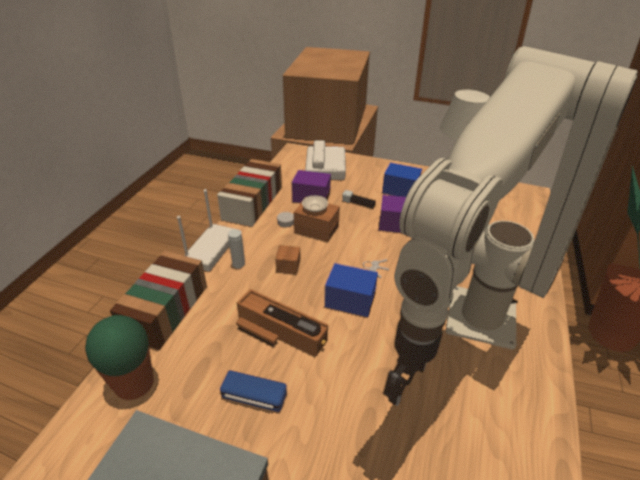

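View pics/wrist0.png

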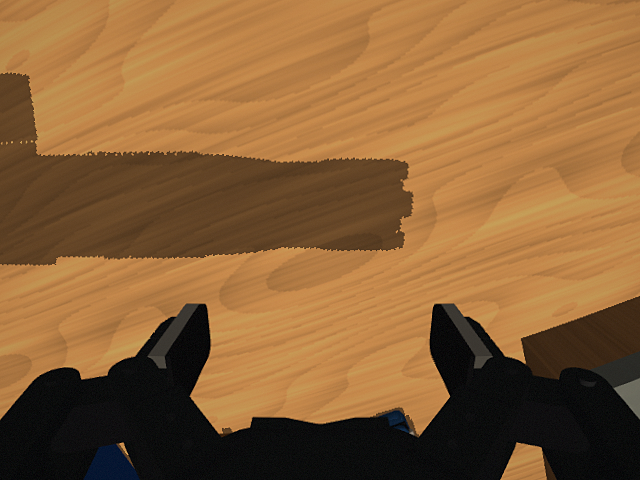

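```bash
cat > h.py <<'E'
import numpy as np, cv2
from scipy.spatial.transform import Rotation as R
def K(m,s=480):
    f=240/np.tan(np.radians(m['fovy'])/2)
    return np.array([[f,0,m['cx']],[0,f,m['cy']],[0,0,1]])
def ray(m,uv):
    uv=np.array(uv,float).reshape(-1,1,2)
    p=cv2.undistortPoints(uv,K(m),np.array(m['dist'])).reshape(-1,2)
    d=np.c_[p[:,0],-p[:,1],-np.ones(len(p))]
    return np.array(m['eye']),R.from_quat(m['rotation']).apply(d)
def plane(m,uv,z):
    e,d=ray(m,uv); t=(z-e[2])/d[:,2]; return e+d*t[:,None]
def proj(m,P):
    c=R.from_quat(m['rotation']).inv().apply(np.array(P,float).reshape(-1,3)-m['eye'])
    p=np.c_[c[:,0],-c[:,1],-c[:,2]]
    return cv2.projectPoints(p,np.zeros(3),np.zeros(3),K(m),np.array(m['dist']))[0].reshape(-1,2)
def crop(im,x0,y0,x1,y1,s,name):
    cv2.imwrite(name,cv2.resize(im[y0:y1,x0:x1],None,fx=s,fy=s,interpolation=cv2.INTER_CUBIC))
E
python3 - <<'E'
from h import *
from workcell import imaging
a=cv2.imread('pics/scene0.png'); b=cv2.imread('pics/side0.png')
crop(a,200,210,460,330,3,'pics/c1.png')
crop(b,220,180,400,360,3.3,'pics/c2.png')
for n,pts in [('scene',[(420,235),(440,240),(400,300),(325,265),(250,240),(248,285),(310,217)]),('side',[(240,300),(328,335),(288,250),(318,215)])]:
    m=imaging.camera_model(n)
    print(n,np.round(plane(m,pts,0.06),3).tolist())
E
```

```text
scene [[0.433, 0.224, 0.06], [0.444, 0.28, 0.06], [0.675, 0.178, 0.06], [0.591, -0.027, 0.06], [0.534, -0.252, 0.06], [0.693, -0.214, 0.06], [0.412, -0.1, 0.06]]
side [[0.661, 0.217, 0.06], [0.389, 0.255, 0.06], [0.615, -0.032, 0.06], [0.586, -0.246, 0.06]]
```

View pics/c1.png

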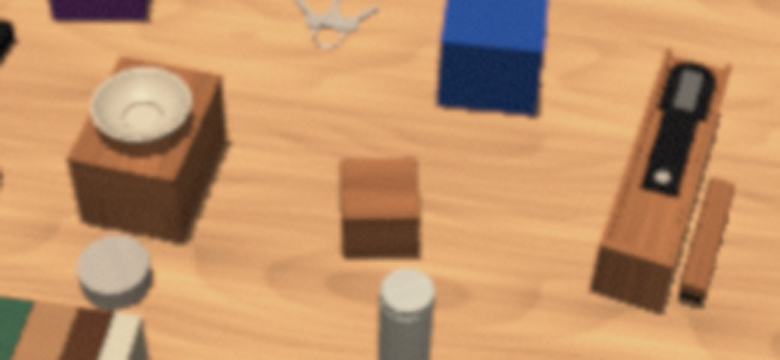

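View pics/c2.png

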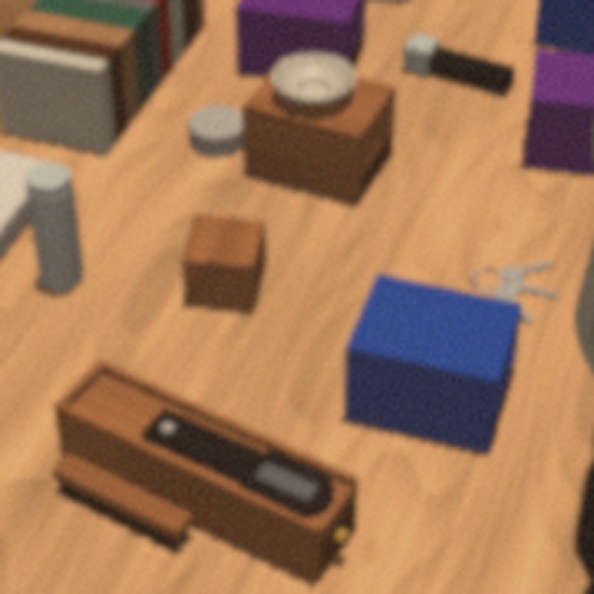

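```bash
python3 - <<'E'
from h import *
from workcell import imaging,bot
m=imaging.camera_model('scene'); s=imaging.camera_model('side')
A=lambda L:[(200+x/3,210+y/3) for x,y in L]
B=lambda L:[(220+x/3.3,180+y/3.3) for x,y in L]
for nm,L,M,z in [('tray',[(672,52),(728,68),(603,245),(675,265)],[(316,532),(355,485),(57,408),(103,366)],.068),
 ('cub',[(120,60),(222,75),(72,158),(185,178)],[(392,90),(358,140),(280,60),(247,113)],.09),
 ('blk',[(340,158),(417,157),(342,213),(418,213)],[(264,222),(256,268),(193,218),(185,264)],.06),
 ('hornend',[(648,185),(677,192)],[(147,433),(170,413)],.066)]:
    print(nm,np.round(plane(m,A(L),z)[:,:2],3).tolist(),np.round(plane(s,B(M),z)[:,:2],3).tolist())
print(R.from_quat(bot.get_obs()['tool_rot']).as_matrix().round(3))
E
```

```text
tray [[0.408, 0.234], [0.421, 0.287], [0.654, 0.178], [0.665, 0.238]] [[0.411, 0.291], [0.397, 0.236], [0.658, 0.239], [0.642, 0.181]]
cub [[0.529, -0.279], [0.532, -0.18], [0.654, -0.287], [0.659, -0.183]] [[0.519, -0.275], [0.526, -0.177], [0.651, -0.289], [0.649, -0.184]]
blk [[0.589, -0.06], [0.576, 0.009], [0.651, -0.047], [0.64, 0.018]] [[0.583, -0.058], [0.567, 0.008], [0.651, -0.04], [0.632, 0.025]]
hornend [[0.579, 0.215], [0.583, 0.24]] [[0.576, 0.238], [0.567, 0.211]]
[[ 0.345  0.939 -0.001]
 [ 0.939 -0.345 -0.001]
 [-0.002 -0.    -1.   ]]
```

>>> {"fn": "carry_out", "kwargs": {
  "moves": [
    [-0.084, 0.5, 0, 0, 1],
    [-0.168, 0.996, 0, 0, 1],
    [-0.168, 0.996, 0, 0, 1],
    [-0.168, 0.996, 0, 0, 1]
  ]
}}

```text
clock: 0.55
eef_pos: [0.2609, 0.4185, 0.256]
tool_rot: [0.821, 0.571, -0.0, -0.0]
ft_force: [-0.2, -0.0, 0.8]
grip_width: 0.0851
```

>>> {"fn": "carry_out", "kwargs": {
  "moves": [
    [-0.084, 0.5, 0, 0, 1],
    [-0.168, 0.996, 0, 0, 1],
    [-0.168, 0.996, 0, 0, 1],
    [-0.168, 0.996, 0, 0, 1]
  ]
}}

```text
clock: 0.95
eef_pos: [0.3476, 0.3692, 0.256]
tool_rot: [0.82, 0.572, -0.0, -0.0]
ft_force: [0.2, -0.2, 0.6]
grip_width: 0.0854
```

>>> {"fn": "carry_out", "kwargs": {
  "moves": [
    [-0.084, 0.5, 0, 0, -1],
    [-0.168, 0.996, 0, 0, -1],
    [-0.168, 0.996, 0, 0, -1],
    [-0.168, 0.996, 0, 0, -1]
  ]
}}

```text
clock: 1.35
eef_pos: [0.4347, 0.3198, 0.2559]
tool_rot: [0.82, 0.573, -0.001, -0.0]
ft_force: [-0.1, 1.0, 1.2]
grip_width: 0.0285
```

>>> {"fn": "carry_out", "kwargs": {
  "moves": [
    [-0.084, 0.5, 0, 0, -1],
    [-0.168, 0.996, 0, 0, -1],
    [-0.168, 0.996, 0, 0, -1],
    [-0.168, 0.996, 0, 0, -1]
  ]
}}

```text
clock: 1.75
eef_pos: [0.5221, 0.2701, 0.2558]
tool_rot: [0.82, 0.573, -0.001, -0.001]
ft_force: [-0.5, 0.4, 0.1]
grip_width: -0.0
```

>>> {"fn": "carry_out", "kwargs": {
  "moves": [
    [-0.084, 0.5, 0, 0, -1],
    [-0.168, 0.996, 0, -0.086, -1],
    [-0.168, 0.996, 0, -0.086, -1],
    [-0.168, 0.996, 0, -0.086, -1]
  ]
}}

```text
clock: 2.15
eef_pos: [0.6097, 0.2203, 0.2556]
tool_rot: [0.779, 0.627, -0.001, -0.001]
ft_force: [-0.9, 0.6, -0.3]
grip_width: 0.0003
```

```bash
python3 - <<'E'
from h import *
from workcell import imaging,bot
o=bot.get_obs(); print(o['clock'],o['eef_pos'],o['grip_width'],R.from_quat(o['tool_rot']).as_matrix().round(3).tolist(),o['joint_pos'].round(3))
m=imaging.camera_model('wrist'); print(m, R.from_quat(m['rotation']).as_matrix()[:,2])
cv2.imwrite('pics/w1.png',imaging.camera('wrist')[:,:,::-1])
import pickle; pickle.dump(m,open('w1.pkl','wb'))
E
```

```text
2.15 [0.60968777 0.22032147 0.25556979] 0.00031064269799621906 [[0.215, 0.977, -0.002], [0.977, -0.215, 0.0], [-0.0, -0.002, -1.0]] [3.460e-01 5.510e-01 4.660e-01 1.487e+00 1.000e-03 5.630e-01]
{'fovy': 64.35293002648307, 'cx': 319.62113431398734, 'cy': 238.63378987673823, 'dist': array([-0.08346241,  0.        ,  0.        ,  0.        ,  0.        ]), 'eye': array([0.53683356, 0.23678432, 0.37287742]), 'rotation': array([-0.11284262, -0.09059518,  0.62000015,  0.77114128])} [-0.27964825  0.06169715  0.95811811]
```

View pics/w1.png

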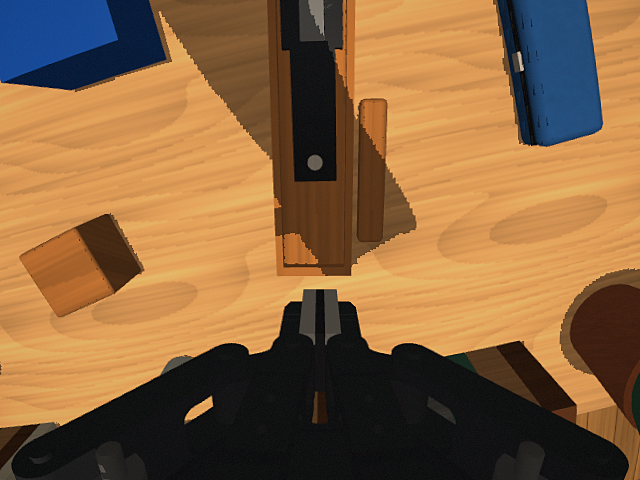

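```bash
python3 - <<'E'
from h import *
import pickle
m=pickle.load(open('w1.pkl','rb'))
im=cv2.imread('pics/w1.png'); g=im.max(2).astype(int)
for r in (60,90,120,140,175): 
    c=np.where(g[r,280:350]<55)[0]+280; print(r,c.min(),c.max(),np.round(plane(m,[(c.min()-.5,r),(c.max()+.5,r)],.066)[:,:2],4).tolist())
print('end',g[174:188,305:330].mean(1).round(), np.round(plane(m,[(295,181.5),(336,181.5)],.066),4).tolist())
print('tray far',np.round(plane(m,[(277,275.5),(351,275.5)],.068),4).tolist())
print('tray sides',np.round(plane(m,[(270,60),(353.5,60)],.068),4).tolist())
print('block', np.round(plane(m,[(20,256),(110,214),(60,317),(143,272)],.06),4).tolist())
crop(im,240,0,380,300,2,'pics/c3.png')
E
```

```text
60 290 333 [[0.4851, 0.225], [0.4922, 0.2572]]
90 291 335 [[0.5063, 0.2207], [0.5137, 0.2542]]
120 292 335 [[0.5281, 0.2163], [0.5354, 0.2496]]
140 293 335 [[0.543, 0.2136], [0.5503, 0.2465]]
175 294 335 [[0.5699, 0.208], [0.5771, 0.2409]]
end [16. 16. 16. 16. 16. 16. 14. 82. 99. 98. 96. 96. 96. 96.] [[0.5752, 0.208, 0.066], [0.5823, 0.2402, 0.066]]
tray far [[0.6503, 0.1742, 0.068], [0.6639, 0.2364, 0.068]]
tray sides [[0.4822, 0.2109, 0.068], [0.4956, 0.2716, 0.068]]
block [[0.5851, -0.0569, 0.06], [0.5677, 0.0448, 0.06], [0.6513, -0.0436, 0.06], [0.6246, 0.0552, 0.06]]
```

View pics/c3.png

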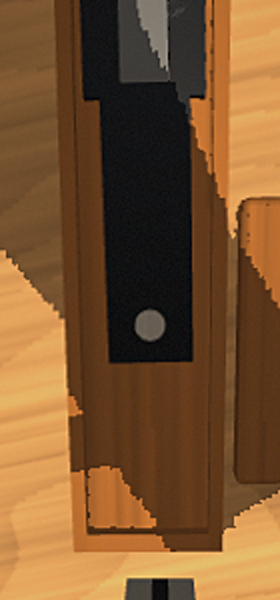

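>>> {"fn": "carry_out", "kwargs": {
  "moves": [
    [-0.037, -0.01, 0.4, 0, -1],
    [-0.037, -0.01, 0.8, 0, -1],
    [-0.037, -0.01, 1, 0, -1],
    [-0.037, -0.01, 1, 0, -1]
  ]
}}

```text
clock: 2.6
eef_pos: [0.6046, 0.2168, 0.153]
tool_rot: [0.779, 0.628, -0.004, -0.002]
ft_force: [-0.0, 0.7, -0.6]
grip_width: 0.0003
```

>>> {"fn": "carry_out", "kwargs": {
  "moves": [
    [0, 0, 0.25, 0, -1],
    [0, 0, 0.48, 0, -1],
    [0, 0, 0.58, 0, -1],
    [0, 0, 0.67, 0, -1],
    [0, 0, 0.67, 0, -1]
  ]
}}

```text
clock: 3.1
eef_pos: [0.6086, 0.2161, 0.0895]
tool_rot: [0.779, 0.627, -0.0, -0.0]
ft_force: [-0.6, 0.4, 0.3]
grip_width: 0.0001
```

```bash
python3 - <<'E'
from h import *
from workcell import imaging,bot
o=bot.get_obs(); print(o['clock'],o['eef_pos'],o['ft_force'])
cv2.imwrite('pics/w2.png',imaging.camera('wrist')[:,:,::-1])
E
```

```text
3.1 [0.60860441 0.21609396 0.08948027] [-0.57418498  0.39840346  0.34252073]
```

View pics/w2.png

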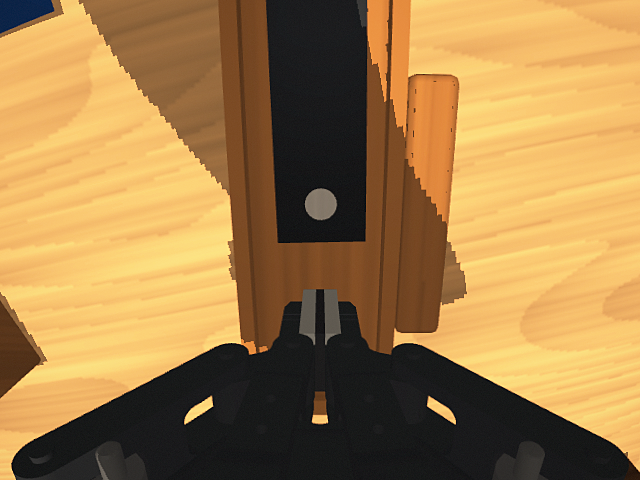

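>>> {"fn": "carry_out", "kwargs": {
  "moves": [
    [0, 0, 0.02, 0, -1],
    [0, -0.06, 0.02, 0, -1],
    [0, -0.12, 0.02, 0, -1],
    [0, -0.16, 0.02, 0, -1],
    [0, -0.2, 0.02, 0, -1],
    [0, -0.24, 0.02, 0, -1],
    [0, -0.28, 0.02, 0, -1],
    [0, -0.32, 0.02, 0, -1],
    [0, -0.36, 0.02, 0, -1],
    [0, -0.4, 0.02, 0, -1],
    [0, -0.44, 0.02, 0, -1],
    [0, -0.48, 0.02, 0, -1],
    [0, -0.52, 0.02, 0, -1],
    [0, -0.56, 0.02, 0, -1],
    [0, -0.6, 0.02, 0, -1],
    [0, -0.64, 0.02, 0, -1],
    [0, -0.68, 0.02, 0, -1],
    [0, -0.72, 0.02, 0, -1],
    [0, -0.75, 0.02, 0, -1],
    [0, -0.75, 0.02, 0, -1]
  ]
}}

```text
clock: 5.15
eef_pos: [0.535, 0.2317, 0.0872]
tool_rot: [0.779, 0.627, -0.0, -0.0]
ft_force: [0.2, 0.4, 0.4]
grip_width: 0.0001
```

```bash
python3 - <<'E'
from h import *
from workcell import imaging,bot
o=bot.get_obs(); print(o['clock'],o['eef_pos'],o['ft_force'])
w=imaging.camera('wrist')[:,:,::-1]; s=imaging.camera('side')[:,:,::-1]
m=imaging.camera_model('side')
c=cv2.resize(s[250:400,220:420],None,fx=3.2,fy=3.2,interpolation=cv2.INTER_CUBIC)
cv2.imwrite('pics/s3.png',c); cv2.imwrite('pics/w3.png',w)
cv2.imwrite('pics/s3full.png',s)
E
```

```text
5.15 [0.53504997 0.23174541 0.08718337] [0.24570976 0.37601738 0.38385994]
```

View pics/s3.png

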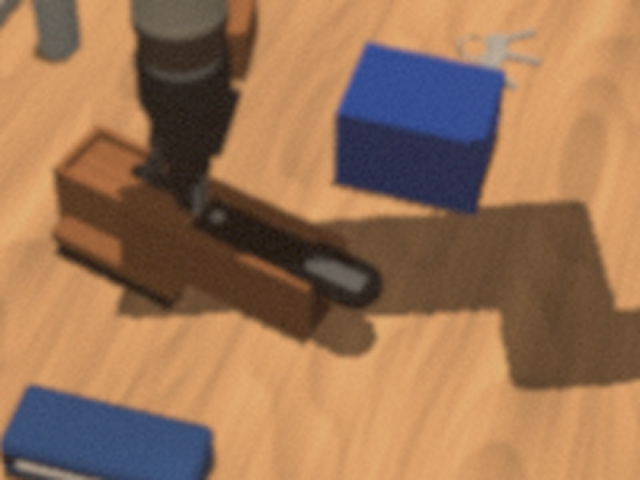

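View pics/w3.png

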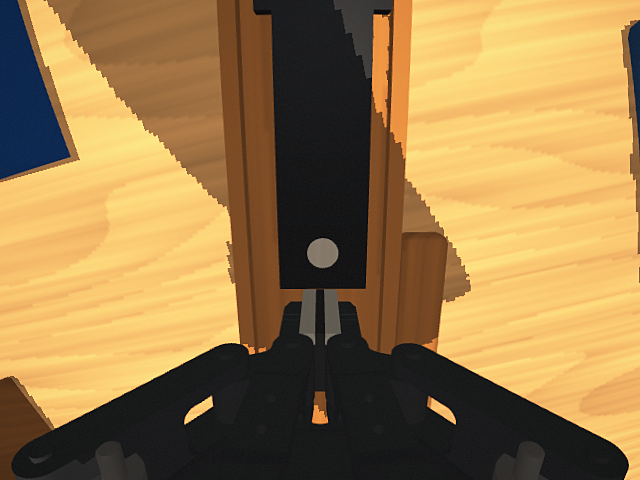

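```bash
python3 - <<'E'
from h import *
from workcell import imaging,bot
m=imaging.camera_model('wrist'); s=imaging.camera_model('side')
P=plane(m,[(281,289.5),(366,289.5)],.066); print(P)
B=lambda L:[(220+x/3.2,250+y/3.2) for x,y in L]
print(plane(s,B([(381,287)]),.063))
open_=np.array([.4048,.2598]); c=P[:,:2].mean(0)
print('d tcp', c-[.53505,.23175],'stick',170-1e3*np.linalg.norm(c-open_))
print('open end corners side', plane(s,B([(300,340)]),.0), plane(s,B([(320,300)]),.06))
E
```

```text
[[0.52010362 0.21977553 0.066     ]
 [0.52733493 0.25259467 0.066     ]]
[[0.35699073 0.26253805 0.063     ]]
d tcp [-0.01133073  0.0044351 ] stick 48.75868264381485
open end corners side [[0.41666242 0.28801801 0.        ]] [[0.39980675 0.28863134 0.06      ]]
```

>>> {"fn": "carry_out", "kwargs": {
  "moves": [
    [0, -0.04, 0, 0, -1],
    [0, -0.08, 0, 0, -1],
    [0, -0.11, 0, 0, -1],
    [0, -0.14, 0, 0, -1],
    [0, -0.14, 0, 0, -1],
    [0, -0.12, 0, 0, -1],
    [0, -0.08, 0, 0, -1],
    [0, -0.08, -0.2, 0, -1],
    [0, -0.08, -0.6, 0, -1],
    [0, -0.08, -1, 0, -1],
    [0, -0.08, -1, 0, 1],
    [0, -0.08, -1, 0, 1]
  ]
}}

```text
clock: 6.45
eef_pos: [0.5291, 0.2336, 0.1887]
tool_rot: [0.78, 0.626, 0.002, 0.0]
ft_force: [-1.0, 0.8, -0.7]
grip_width: 0.028
```

>>> {"fn": "carry_out", "kwargs": {
  "moves": [
    [0, -0.3, 0, 0, 1],
    [0, -0.6, 0, 0, 1],
    [0, -0.8, 0, 0, 1],
    [0, -0.8, 0, 0, 1],
    [0, -0.8, 0, 0, 1]
  ]
}}

```text
clock: 6.95
eef_pos: [0.4496, 0.2504, 0.1863]
tool_rot: [0.779, 0.627, -0.001, 0.0]
ft_force: [0.2, 0.1, -0.0]
grip_width: 0.0853
```

```bash
python3 - <<'E'
from h import *
from workcell import imaging,bot
o=bot.get_obs(); print(o['clock'],o['eef_pos'],o['ft_force'],o['grip_width'])
m=imaging.camera_model('wrist')
w=imaging.camera('wrist')[:,:,::-1]; s=imaging.camera('side')[:,:,::-1]
cv2.imwrite('pics/w4.png',w); cv2.imwrite('pics/s4.png',s)
import pickle; pickle.dump(m,open('w4.pkl','wb'))
E
```

```text
6.95 [0.4496334  0.25036348 0.18629501] [ 0.15057858  0.09134729 -0.03387635] 0.08532548730930394
```

View pics/w4.png

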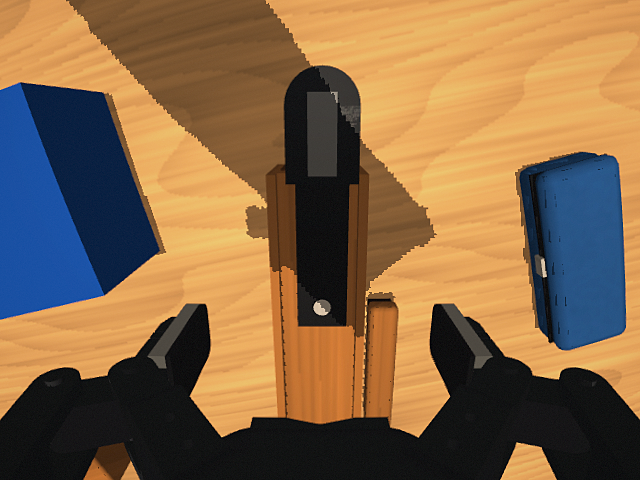

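View pics/s4.png

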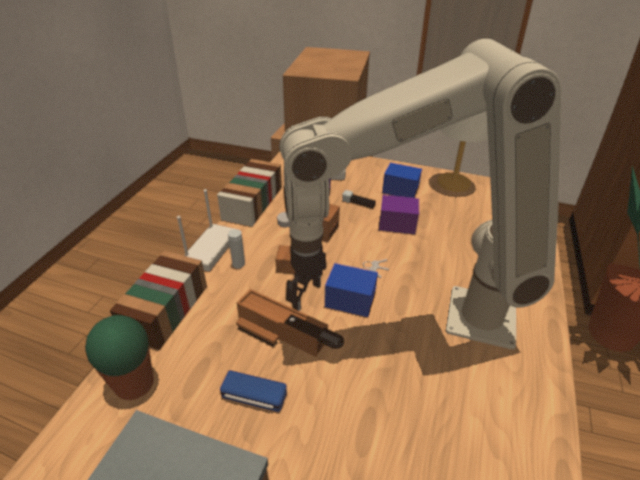

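```bash
python3 - <<'E'
from h import *
import pickle
m=pickle.load(open('w4.pkl','rb'))
f=lambda L,z: print(np.round(plane(m,L,z)[:,:2],4).tolist())
f([(322,66)],.066); f([(285,130),(360,130)],.066); f([(297,326),(346,326)],.066)
print('openend');f([(269,170),(367,170)],.068)
print('blue'); f([(22,83),(105,293)],.09); f([(105,93),(162,250)],0); f([(105,93)],.09)
E
```

```text
[[0.3442, 0.2752]]
[[0.375, 0.2457], [0.3847, 0.2899]]
[[0.5054, 0.2221], [0.5128, 0.2557]]
openend
[[0.396, 0.2306], [0.409, 0.2894]]
blue
[[0.3149, 0.11], [0.4452, 0.113]]
[[0.3148, 0.1099], [0.4467, 0.1138]]
[[0.3332, 0.1565]]
```

>>> {"fn": "carry_out", "kwargs": {
  "moves": [
    [0.016, -0.35, 0, 0, 1],
    [0.016, -0.713, 0, 0, 1],
    [0.016, -0.713, 0.3, 0, 1],
    [0.016, -0.713, 0.7, 0, 1],
    [0.016, -0.713, 0.7, 0, 1],
    [0.016, -0.713, 0.7, 0, 1]
  ]
}}

```text
clock: 7.65
eef_pos: [0.3808, 0.267, 0.1171]
tool_rot: [0.78, 0.626, -0.001, -0.0]
ft_force: [0.4, 0.0, 1.3]
grip_width: 0.0856
```

```bash
python3 - <<'E'
from h import *
from workcell import imaging,bot
o=bot.get_obs(); print(o['clock'],o['eef_pos'],o['ft_force'],o['grip_width'])
m=imaging.camera_model('wrist')
w=imaging.camera('wrist')[:,:,::-1]
cv2.imwrite('pics/w5.png',w)
print(proj(m,[[.3442,.2752,.066],[.3803,.2673,.066]]))
E
```

```text
7.65 [0.3808234  0.26704514 0.11709377] [0.43138075 0.0402313  1.31060395] 0.08562140170105778
[[319.023294   210.59415464]
 [319.24054589 286.11067909]]
```

View pics/w5.png

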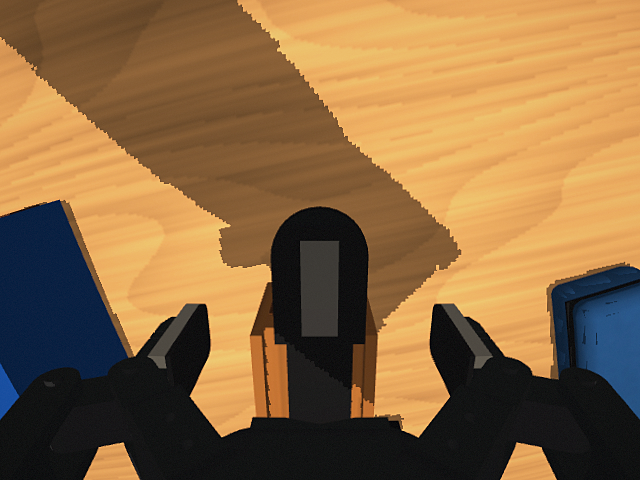

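>>> {"fn": "carry_out", "kwargs": {
  "moves": [
    [0, 0, 0.2, 0, 1],
    [0, 0, 0.4, 0, 1],
    [0, 0, 0.51, 0, 1],
    [0, 0, 0.51, 0, 1],
    [0, 0, 0.51, 0, 0],
    [0, 0, 0.51, 0, -1],
    [0, 0, 0.51, 0, -1],
    [0, 0, 0.51, 0, -1],
    [0, 0, 0.51, 0, -1],
    [0, 0, 0.51, 0, -1],
    [0, 0, 0.51, 0, -1]
  ]
}}

```text
clock: 8.8
eef_pos: [0.3808, 0.2672, 0.0673]
tool_rot: [0.779, 0.626, 0.0, 0.0]
ft_force: [-1.5, -2.4, 6.0]
grip_width: 0.0446
```

>>> {"fn": "carry_out", "kwargs": {
  "moves": [
    [0, 0, -0.05, 0, -1],
    [0, 0, -0.1, 0, -1],
    [0, 0, -0.15, 0, -1],
    [0, 0, -0.2, 0, -1],
    [0, 0, -0.4, 0, -1],
    [0, 0, -0.6, 0, -1],
    [0, 0, -0.8, 0, -1],
    [0, 0, -0.8, 0, -1],
    [0, 0, -0.8, 0, -1]
  ]
}}

```text
clock: 9.7
eef_pos: [0.3808, 0.2677, 0.1465]
tool_rot: [0.779, 0.627, 0.001, -0.0]
ft_force: [0.1, -0.0, -1.0]
grip_width: 0.0445
```

```bash
python3 - <<'E'
from h import *
from workcell import imaging,bot
o=bot.get_obs(); print(o['clock'],o['eef_pos'],o['ft_force'],o['grip_width'],o['joint_pos'].round(3))
w=imaging.camera('wrist')[:,:,::-1]; s=imaging.camera('side')[:,:,::-1]
cv2.imwrite('pics/w6.png',w); 
c=cv2.resize(s[200:400,220:420],None,fx=3,fy=3,interpolation=cv2.INTER_CUBIC); cv2.imwrite('pics/s6.png',c)
E
```

```text
9.7 [0.38080682 0.26769905 0.14652897] [ 0.14022605 -0.01936141 -0.97437392] 0.044502138269289594 [ 0.613  0.254 -0.279  1.037  0.     0.829]
```

View pics/w6.png

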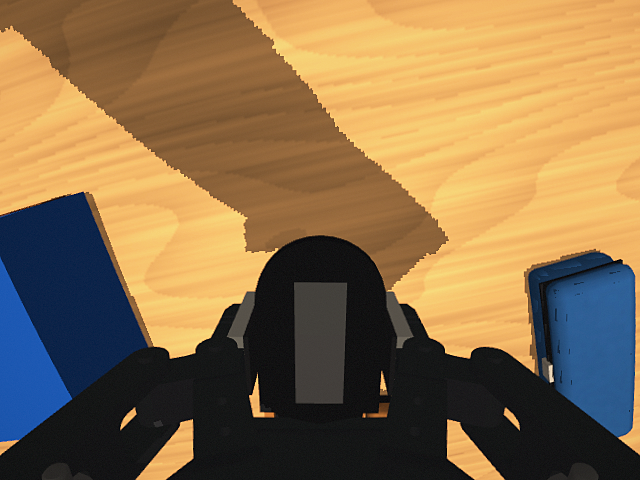

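View pics/s6.png

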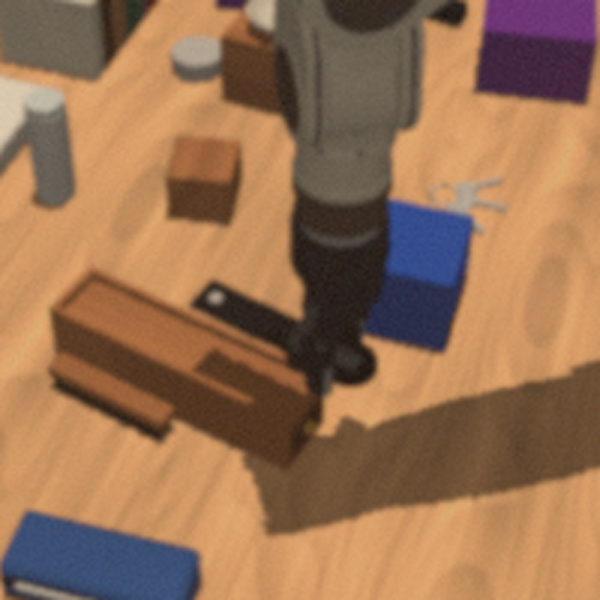

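```bash
python3 - <<'E'
from h import *
im=cv2.imread('pics/w1.png'); crop(im,0,190,180,340,4,'pics/c4.png')
from workcell import imaging
s=imaging.camera_model('side')
# handle-end height from side view: ray closest to vertical line at predicted xy
e,d=ray(s,[(220+203/3,200+287/3)])
p=np.array([.509,.2395]); d=d[0]; t=np.linalg.norm(p-e[:2])/np.linalg.norm(d[:2]); print(e+d*t)
E
```

```text
[0.50524775 0.23785173 0.15012972]
```

View pics/c4.png

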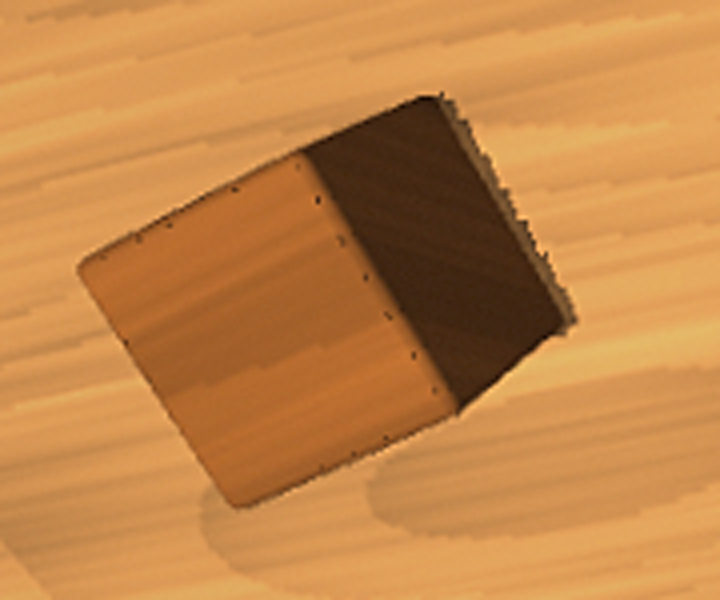

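```bash
python3 - <<'E'
from h import *
import pickle
m=pickle.load(open('w1.pkl','rb'))
P=plane(m,[(x/4,190+y/4) for x,y in [(78,266),(302,150),(458,411),(240,510)]],.06)[:,:2]
print(P.round(4), P.mean(0), [np.linalg.norm(P[i]-P[i-1]).round(4) for i in range(4)], [np.degrees(np.arctan2(*(P[i]-P[i-1])[::-1])).round(1) for i in range(4)])
E
```

```text
[[ 0.5855 -0.0576]
 [ 0.572   0.0088]
 [ 0.6384  0.0211]
 [ 0.6518 -0.0438]] [ 0.61191262 -0.01789028] [np.float64(0.0678), np.float64(0.0678), np.float64(0.0675), np.float64(0.0663)] [np.float64(-168.2), np.float64(101.5), np.float64(10.5), np.float64(-78.3)]
```

>>> {"fn": "carry_out", "kwargs": {
  "moves": [
    [0, 0, -0.2, 0, -1],
    [0, 0, -0.4, 0.08, -1],
    [-0.1, 0.15, -0.4, 0.16, -1],
    [-0.2, 0.3, -0.4, 0.24, -1],
    [-0.3, 0.45, -0.4, 0.32, -1],
    [-0.4, 0.6, -0.4, 0.4, -1],
    [-0.5, 0.75, -0.4, 0.48, -1],
    [-0.6, 0.88, -0.4, 0.56, -1],
    [-0.6, 0.88, -0.4, 0.64, -1],
    [-0.6, 0.88, -0.4, 0.7, -1],
    [-0.6, 0.88, -0.4, 0.74, -1],
    [-0.6, 0.88, -0.4, 0.74, -1],
    [-0.6, 0.88, -0.4, 0.74, -1]
  ]
}}

```text
clock: 11.1
eef_pos: [0.4532, 0.1898, 0.1854]
tool_rot: [0.995, 0.096, -0.001, 0.0]
ft_force: [1.8, -0.9, -0.9]
grip_width: 0.0443
```

>>> {"fn": "carry_out", "kwargs": {
  "moves": [
    [0.15, 0.25, 0, 0, -1],
    [0.3, 0.5, 0, 0, -1],
    [0.45, 0.75, 0, 0, -1],
    [0.577, 0.898, 0, 0, -1],
    [0.577, 0.898, 0, 0, -1]
  ]
}}

```text
clock: 11.6
eef_pos: [0.5289, 0.1113, 0.1857]
tool_rot: [0.996, 0.095, 0.0, 0.0]
ft_force: [-0.2, -0.4, -1.7]
grip_width: 0.0442
```

>>> {"fn": "carry_out", "kwargs": {
  "moves": [
    [0.15, 0.25, 0, 0, -1],
    [0.3, 0.5, 0, 0, -1],
    [0.45, 0.75, 0, 0, -1],
    [0.577, 0.898, 0, 0, -1],
    [0.577, 0.898, 0, 0, -1],
    [0.577, 0.898, 0, 0, -1]
  ]
}}

```text
clock: 12.2
eef_pos: [0.6003, 0.0362, 0.1856]
tool_rot: [0.995, 0.096, -0.001, -0.0]
ft_force: [-1.3, -0.6, -0.2]
grip_width: 0.0449
```

```bash
python3 - <<'E'
from h import *
from workcell import imaging,bot
o=bot.get_obs(); print(o['clock'],o['eef_pos'],o['ft_force'],o['grip_width'],o['joint_pos'].round(3)); Rm=R.from_quat(o['tool_rot']).as_matrix(); print(Rm.round(3).tolist(), np.degrees(np.arctan2(Rm[1,1],Rm[0,1])))
s=imaging.camera('side')[:,:,::-1]; a=imaging.camera('scene')[:,:,::-1]
c=np.hstack([cv2.resize(s[150:320,220:370],(380,430)),cv2.resize(a[180:350,250:400],(380,430))])
cv2.imwrite('pics/s7.png',c)
E
```

```text
12.2 [0.60033276 0.03617082 0.18564802] [-1.32603286 -0.57476582 -0.21544343] 0.04491396830855725 [6.000e-02 4.790e-01 1.660e-01 1.260e+00 1.000e-03 1.438e+00]
[[0.982, 0.191, -0.002], [0.191, -0.982, 0.001], [-0.002, -0.001, -1.0]] -78.98278839505008
```

View pics/s7.png

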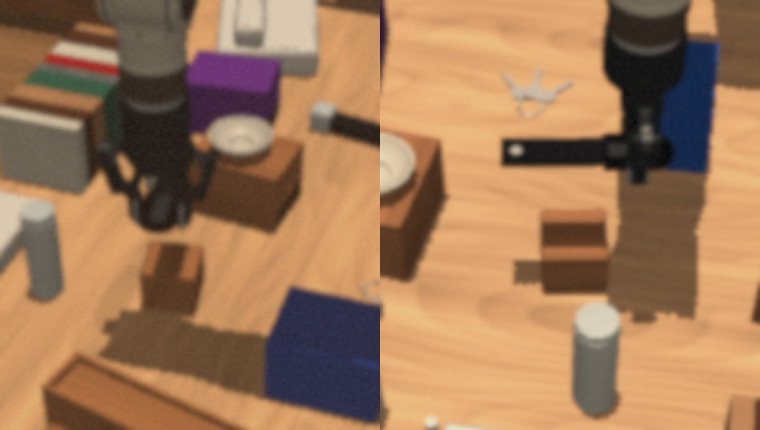

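>>> {"fn": "carry_out", "kwargs": {
  "moves": [
    [0.01, 0, 0.3, 0, -1],
    [0.01, 0, 0.6, 0, -1],
    [0.01, 0, 0.8, 0, -1],
    [0.01, 0, 0.95, 0, -1],
    [0.01, 0, 1, 0, -1],
    [0.01, 0, 1, 0, -1]
  ]
}}

```text
clock: 12.9
eef_pos: [0.6011, 0.0366, 0.0858]
tool_rot: [0.995, 0.096, -0.001, -0.0]
ft_force: [-0.3, -0.3, 0.4]
grip_width: 0.0445
```

>>> {"fn": "carry_out", "kwargs": {
  "moves": [
    [0, 0, 0.05, 0, -1],
    [0, 0, 0.1, 0, -1],
    [0, 0, 0.14, 0, -1],
    [0, 0, 0.16, 0, -1],
    [0, 0, 0.175, 0, -1],
    [0, 0, 0.175, 0, -1],
    [0, 0, 0.175, 0, -1]
  ]
}}

```text
clock: 13.6
eef_pos: [0.6022, 0.0358, 0.0689]
tool_rot: [0.995, 0.096, 0.0, 0.0]
ft_force: [0.7, -0.5, -0.3]
grip_width: 0.0446
```

```bash
python3 - <<'E'
from h import *
from workcell import imaging,bot
o=bot.get_obs(); print(o['clock'],o['eef_pos'],o['ft_force'],o['grip_width'])
s=imaging.camera('side')[:,:,::-1]; a=imaging.camera('scene')[:,:,::-1]
c=np.hstack([cv2.resize(s[200:300,250:340],(380,422),interpolation=2),cv2.resize(a[220:320,275:365],(380,422),interpolation=2)])
cv2.imwrite('pics/s8.png',c)
E
```

```text
13.6 [0.60222337 0.03577602 0.06885874] [ 0.65837065 -0.47793987 -0.25382836] 0.04459888002409941
```

View pics/s8.png

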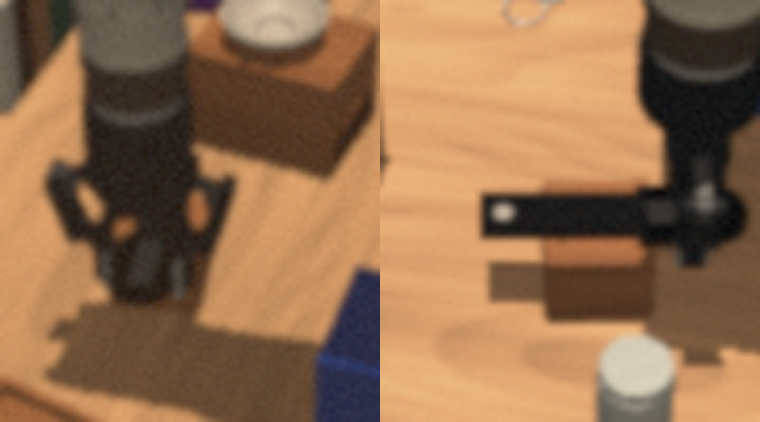

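>>> {"fn": "carry_out", "kwargs": {
  "moves": [
    [0, 0, 0.005, 0, -1],
    [0, 0, 0.01, 0, -1],
    [0, 0, 0.015, 0, -1],
    [0, 0, 0.015, 0, -1],
    [0, 0, 0.015, 0, 0.2],
    [0, 0, 0.015, 0, 0.5],
    [0, 0, 0.015, 0, 1],
    [0, 0, 0.015, 0, 1],
    [0, 0, 0.015, 0, 1],
    [0, 0, 0.015, 0, 1],
    [0, 0, -0.1, 0, 1],
    [0, 0, -0.3, 0, 1],
    [0, 0, -0.6, 0, 1],
    [0, 0, -1, 0, 1],
    [0, 0, -1, 0, 1]
  ]
}}

```text
clock: 15.2
eef_pos: [0.606, 0.0361, 0.1764]
tool_rot: [0.995, 0.096, 0.006, 0.0]
ft_force: [0.7, 0.4, 0.5]
grip_width: 0.0858
```

>>> {"fn": "carry_out", "kwargs": {
  "moves": [
    [0, 0.2, -0.1, -0.09, 1],
    [0, 0.4, -0.2, -0.18, 1],
    [0, 0.6, -0.3, -0.27, 1],
    [0, 0.8, -0.3, -0.36, 1],
    [0, 1, -0.3, -0.45, 1],
    [0, 1, -0.3, -0.54, 1],
    [0, 1, -0.3, -0.63, 1],
    [0, 1, -0.3, -0.72, 1],
    [0, 1, -0.3, -0.81, 1],
    [0, 1, -0.3, -0.9, 1],
    [0, 1, -0.3, -1, 1],
    [0, 1, -0.3, -1, 1],
    [0, 1, -0.3, -1, 1]
  ]
}}

```text
clock: 16.5
eef_pos: [0.6211, -0.0624, 0.199]
tool_rot: [0.637, 0.771, 0.0, 0.0]
ft_force: [0.7, -0.6, -0.5]
grip_width: 0.0853
```

>>> {"fn": "carry_out", "kwargs": {
  "moves": [
    [0, 0, 0, -0.09, 1],
    [0, 0, 0, -0.18, 1],
    [0, 0, 0, -0.27, 1],
    [0, 0, 0, -0.36, 1],
    [0, 0, 0, -0.45, 1],
    [0, 0, 0, -0.54, 1],
    [0, 0, 0, -0.63, 1],
    [0, 0, 0, -0.72, 1],
    [0, 0, 0, -0.81, 1],
    [0, 0, 0, -0.9, 1],
    [0, 0, 0, -1, 1],
    [0, 0, 0, -1, 1],
    [0, 0, 0, -1, 1]
  ]
}}

```text
clock: 17.8
eef_pos: [0.6212, -0.0623, 0.1989]
tool_rot: [-0.094, 0.996, -0.0, 0.0]
ft_force: [-0.0, 0.1, -0.7]
grip_width: 0.0856
```

```bash
python3 - <<'E'
from h import *
from workcell import imaging,bot
o=bot.get_obs(); print(o['clock'],o['eef_pos'],o['ft_force'],o['grip_width'],o['joint_pos'].round(3)); Rm=R.from_quat(o['tool_rot']).as_matrix(); print(Rm.round(3).tolist(), np.degrees(np.arctan2(Rm[1,1],Rm[0,1])))
m=imaging.camera_model('wrist')
w=imaging.camera('wrist')[:,:,::-1]; cv2.imwrite('pics/w9.png',w)
import pickle; pickle.dump(m,open('w9.pkl','wb'))
E
```

```text
17.8 [ 0.62115082 -0.06234119  0.19887044] [-0.04812516  0.14441789 -0.69507842] 0.08556524553566548 [-0.1    0.516  0.261  1.316 -0.    -1.858]
[[-0.982, -0.186, 0.0], [-0.186, 0.982, -0.0], [-0.0, -0.0, -1.0]] 100.74821745450758
```

View pics/w9.png

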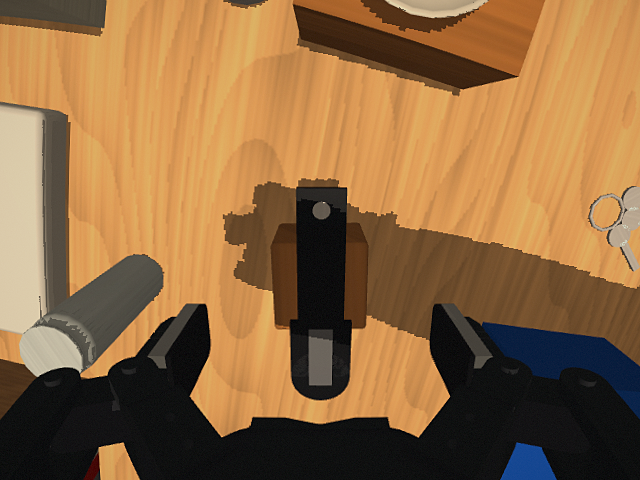

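```bash
python3 - <<'E'
from h import *
import pickle
m=pickle.load(open('w9.pkl','rb'))
f=lambda n,L,z: print(n,np.round(plane(m,L,z)[:,:2],4).tolist())
f('hend',[(297,187),(347,187)],.066); f('tip',[(321,400)],.066); f('blade',[(291,350),(350,350)],.066); f('blockedge',[(274,243),(367,243)],.06)
f('cub roof',[(294,10),(518,76),(545,0)],.09); f('cub base',[(300,42),(460,94)],0)
im=cv2.imread('pics/w9.png'); crop(im,280,0,560,110,2.8,'pics/c9.png')
E
```

```text
hend [[0.6408, -0.0919], [0.6084, -0.0981]]
tip [[0.5933, 0.0724]]
blade [[0.6244, 0.0308], [0.5805, 0.0225]]
blockedge [[0.6501, -0.0489], [0.5858, -0.0611]]
cub roof [[0.6584, -0.1908], [0.5279, -0.1829], [0.5239, -0.2259]]
cub base [[0.6597, -0.1917], [0.5286, -0.1788]]
```

View pics/c9.png

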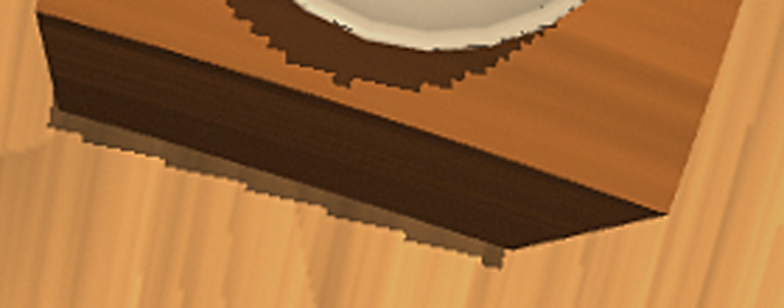

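>>> {"fn": "carry_out", "kwargs": {
  "moves": [
    [0.028, -0.147, 0.3, 0, 1],
    [0.028, -0.147, 0.6, 0, 1],
    [0.028, -0.147, 0.8, 0, 1],
    [0.028, -0.147, 0.8, 0, 1],
    [0.028, -0.147, 0.8, 0, 1]
  ]
}}

```text
clock: 18.35
eef_pos: [0.6212, -0.0773, 0.119]
tool_rot: [-0.095, 0.995, 0.0, -0.0]
ft_force: [-0.2, 0.1, 0.4]
grip_width: 0.0854
```

```bash
python3 - <<'E'
from h import *
from workcell import imaging,bot
o=bot.get_obs(); print(o['clock'],o['eef_pos'],o['ft_force'],o['grip_width'])
m=imaging.camera_model('wrist')
w=imaging.camera('wrist')[:,:,::-1]
cv2.imwrite('pics/w10.png',w)
print(proj(m,[[.6246,-.095,.066],[.6212,-.0773,.066]]))
E
```

```text
18.35 [ 0.62121906 -0.07729745  0.11897527] [-0.15877934  0.09879906  0.40352712] 0.08543479211330744
[[317.29009439 245.38068742]
 [317.34608919 280.92296477]]
```

View pics/w10.png

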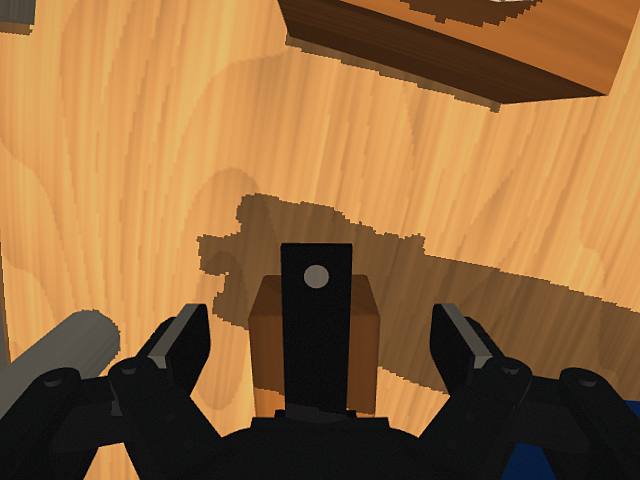

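>>> {"fn": "carry_out", "kwargs": {
  "moves": [
    [0.01, 0, 0.2, 0, 1],
    [0.01, 0, 0.4, 0, 1],
    [0.01, 0, 0.525, 0, 1],
    [0.01, 0, 0.525, 0, 1],
    [0.01, 0, 0.525, 0, 0],
    [0.01, 0, 0.525, 0, -1],
    [0.01, 0, 0.525, 0, -1],
    [0.01, 0, 0.525, 0, -1],
    [0.01, 0, 0.525, 0, -1],
    [0.01, 0, 0.525, 0, -1],
    [0.01, 0, 0.525, 0, -1],
    [0.01, 0, 0.525, 0, -1]
  ]
}}

```text
clock: 19.6
eef_pos: [0.621, -0.0776, 0.0674]
tool_rot: [-0.096, 0.995, -0.0, 0.001]
ft_force: [-0.0, 0.7, 5.9]
grip_width: 0.0328
```

>>> {"fn": "carry_out", "kwargs": {
  "moves": [
    [0, 0, -0.05, 0, -1],
    [0, 0, -0.1, 0, -1],
    [0, 0, -0.2, 0, -1],
    [0, 0, -0.4, 0, -1],
    [0, 0, -0.6, 0, -1],
    [0, 0, -0.8, 0, -1],
    [0, 0, -1, 0, -1],
    [0, 0, -1, 0, -1],
    [0, 0, -1, 0, -1]
  ]
}}

```text
clock: 20.5
eef_pos: [0.6204, -0.0775, 0.1665]
tool_rot: [-0.096, 0.995, -0.0, 0.0]
ft_force: [0.6, -0.4, -0.8]
grip_width: 0.0322
```

```bash
python3 - <<'E'
from h import *
from workcell import imaging,bot
o=bot.get_obs(); print(o['clock'],o['eef_pos'],o['ft_force'],o['ft_torque'],o['grip_width'])
s=imaging.camera('side')[:,:,::-1]; a=imaging.camera('scene')[:,:,::-1]
c=np.hstack([cv2.resize(s[150:320,220:370],(380,430),interpolation=2),cv2.resize(a[180:350,250:400],(380,430),interpolation=2)])
cv2.imwrite('pics/s11.png',c)
E
```

```text
20.5 [ 0.62036559 -0.07754616  0.16652942] [ 0.63955215 -0.44406    -0.75876855] [-0.02199432  0.0178287  -0.01832289] 0.03223404885994743
```

View pics/s11.png

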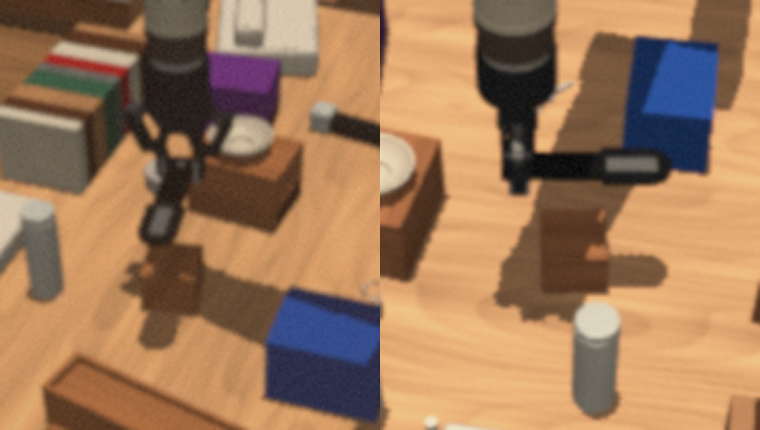

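```bash
python3 - <<'E'
from h import *
from workcell import imaging
for z in (.15,.16,.166):
  for n in('side','scene'): print(z,n,proj(imaging.camera_model(n),[[.592,.072,z],[.6204,-.0775,z]]).round(1).tolist())
im=imaging.camera('scene')[:,:,::-1]; crop(im,290,210,390,285,7,'pics/c12.png')
im=imaging.camera('side')[:,:,::-1]; crop(im,250,190,350,265,7,'pics/c13.png')
E
```

```text
0.15 side [[280.9, 249.5], [290.7, 218.8]]
0.15 scene [[364.1, 246.9], [304.1, 247.8]]
0.16 side [[280.8, 246.8], [290.6, 216.2]]
0.16 scene [[364.4, 244.2], [304.0, 245.1]]
0.166 side [[280.7, 245.2], [290.6, 214.7]]
0.166 scene [[364.6, 242.6], [304.0, 243.4]]
```

View pics/c12.png

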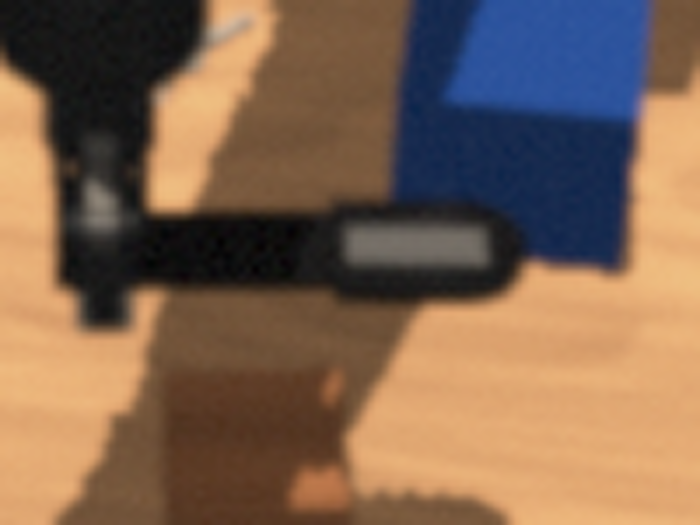

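View pics/c13.png

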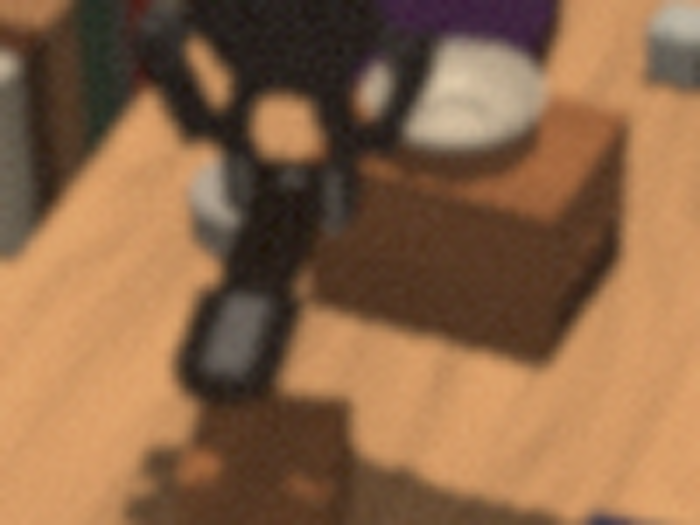

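```bash
python3 - <<'E'
from h import *
from workcell import imaging
a=imaging.camera('scene')[:,:,::-1]; s=imaging.camera('side')[:,:,::-1]
cv2.imwrite('pics/tmp_a.png',a)
import numpy as np
for n,im in(('scene',a),('side',s)):
    m=imaging.camera_model(n)
    hsv=cv2.cvtColor(np.ascontiguousarray(im),cv2.COLOR_BGR2HSV)
    for nm,lo,hi in(('purple',130,165),('blue',105,125)):
        mk=cv2.inRange(hsv,(lo,80,90),(hi,255,255))
        cs,_=cv2.findContours(mk,cv2.RETR_EXTERNAL,2)
        for c in cs:
            if cv2.contourArea(c)>200:
                q=cv2.approxPolyDP(c,4,True).reshape(-1,2)
                print(n,nm,q.tolist(),plane(m,q,.09)[:,:2].round(3).tolist())
crop(a,120,130,420,310,2.6,'pics/c14.png')
E
```

```text
scene purple [[158, 245], [142, 282], [179, 284], [193, 248]] [[0.622, -0.482], [0.75, -0.47], [0.741, -0.376], [0.617, -0.385]]
scene purple [[220, 169], [214, 195], [244, 195], [249, 170]] [[0.27, -0.42], [0.397, -0.398], [0.381, -0.309], [0.259, -0.327]]
scene blue [[489, 253], [496, 293], [517, 296], [507, 255]] [[0.502, 0.401], [0.636, 0.406], [0.637, 0.456], [0.501, 0.447]]
scene blue [[363, 196], [353, 224], [379, 227], [382, 200]] [[0.325, 0.048], [0.451, 0.032], [0.451, 0.105], [0.334, 0.106]]
scene blue [[178, 170], [151, 165], [132, 190], [161, 195]] [[0.298, -0.551], [0.288, -0.646], [0.417, -0.651], [0.424, -0.556]]
side purple [[383, 196], [382, 210], [418, 213], [414, 197]] [[0.388, -0.398], [0.373, -0.309], [0.251, -0.333], [0.28, -0.43]]
side purple [[302, 171], [305, 184], [324, 186], [329, 177]] [[0.728, -0.469], [0.683, -0.381], [0.612, -0.391], [0.614, -0.46]]
side blue [[221, 388], [277, 404], [284, 385], [229, 372]] [[0.564, 0.505], [0.429, 0.5], [0.432, 0.45], [0.566, 0.46]]
side blue [[325, 284], [364, 294], [372, 280], [333, 267]] [[0.446, 0.106], [0.332, 0.108], [0.324, 0.046], [0.446, 0.03]]
side blue [[385, 173], [417, 180], [420, 169], [390, 164]] [[0.416, -0.564], [0.288, -0.555], [0.29, -0.645], [0.412, -0.643]]
```

View pics/c14.png

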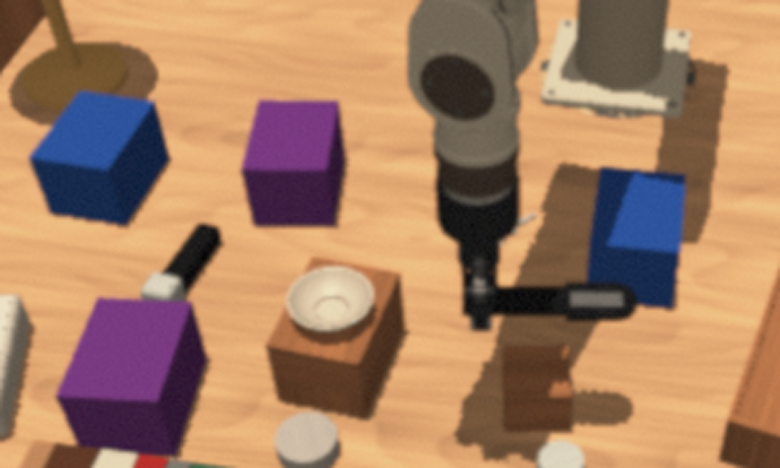

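>>> {"fn": "carry_out", "kwargs": {
  "moves": [
    [0.2, 0, -0.1, 0, -1],
    [0.4, 0, -0.2, 0.08, -1],
    [0.6, 0, -0.3, 0.16, -1],
    [0.8, 0, -0.3, 0.24, -1],
    [0.97, 0, -0.3, 0.32, -1],
    [0.97, 0, -0.3, 0.4, -1],
    [0.97, 0, -0.3, 0.48, -1],
    [0.97, 0, -0.3, 0.56, -1],
    [0.97, 0, -0.3, 0.64, -1],
    [0.97, 0, -0.3, 0.72, -1],
    [0.97, 0, -0.3, 0.8, -1],
    [0.97, 0, -0.3, 0.88, -1],
    [0.97, 0, -0.3, 0.95, -1],
    [0.97, 0, -0.3, 1, -1],
    [0.97, 0, -0.3, 1, -1],
    [0.97, 0, -0.3, 1, -1]
  ]
}}

```text
clock: 22.4
eef_pos: [0.5248, -0.096, 0.196]
tool_rot: [0.636, 0.772, -0.0, -0.0]
ft_force: [0.4, -0.7, -1.1]
grip_width: 0.0325
```

>>> {"fn": "carry_out", "kwargs": {
  "moves": [
    [-0.1, -0.25, 0, 0, -1],
    [-0.2, -0.5, 0, 0, -1],
    [-0.3, -0.75, 0, 0, -1],
    [-0.435, -1, 0, 0, -1],
    [-0.435, -1, 0, 0, -1]
  ]
}}

```text
clock: 22.9
eef_pos: [0.4326, -0.1589, 0.1962]
tool_rot: [0.637, 0.771, -0.001, -0.001]
ft_force: [0.1, 0.0, -0.5]
grip_width: 0.0325
```

>>> {"fn": "carry_out", "kwargs": {
  "moves": [
    [-0.1, -0.25, 0, 0.04, -1],
    [-0.2, -0.5, 0, 0.08, -1],
    [-0.3, -0.75, 0, 0.12, -1],
    [-0.435, -1, 0, 0.158, -1],
    [-0.435, -1, 0, 0.158, -1],
    [-0.435, -1, 0, 0.158, -1]
  ]
}}

```text
clock: 23.5
eef_pos: [0.3457, -0.2197, 0.1965]
tool_rot: [0.727, 0.687, 0.0, 0.0]
ft_force: [-0.1, -0.5, -0.6]
grip_width: 0.0327
```

```bash
python3 - <<'E'
from h import *
from workcell import imaging,bot
o=bot.get_obs(); print(o['clock'],o['eef_pos'],o['ft_force'],o['grip_width'],o['joint_pos'].round(3)); Rm=R.from_quat(o['tool_rot']).as_matrix(); print(np.degrees(np.arctan2(Rm[1,1],Rm[0,1])))
s=imaging.camera('side')[:,:,::-1]; a=imaging.camera('scene')[:,:,::-1]
cv2.imwrite('pics/a15.png',a);cv2.imwrite('pics/s15.png',s)
c=np.hstack([cv2.resize(s[130:290,260:420],(400,400),interpolation=2),cv2.resize(a[140:300,180:340],(400,400),interpolation=2)])
cv2.imwrite('pics/c15.png',c)
cv2.imwrite('pics/w15.png',imaging.camera('wrist')[:,:,::-1])
E
```

```text
23.5 [ 0.34570546 -0.21968074  0.19651663] [-0.13611896 -0.51622509 -0.55999651] 0.03271645260091226 [-5.670e-01  1.010e-01 -3.270e-01  1.142e+00  1.000e-03 -5.100e-01]
-3.226632064437736
```

View pics/c15.png

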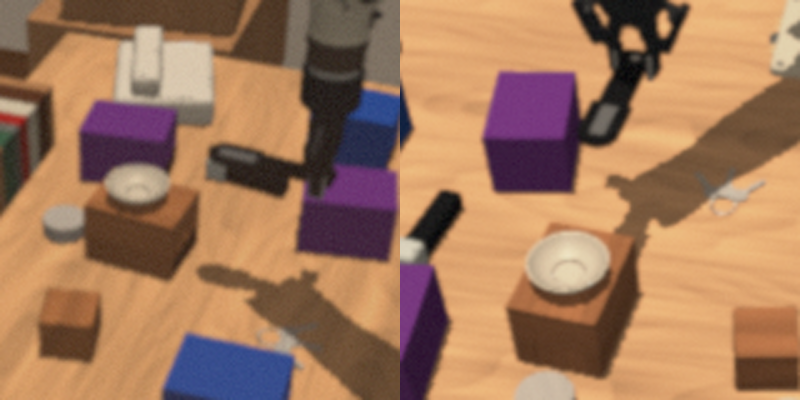

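View pics/w15.png

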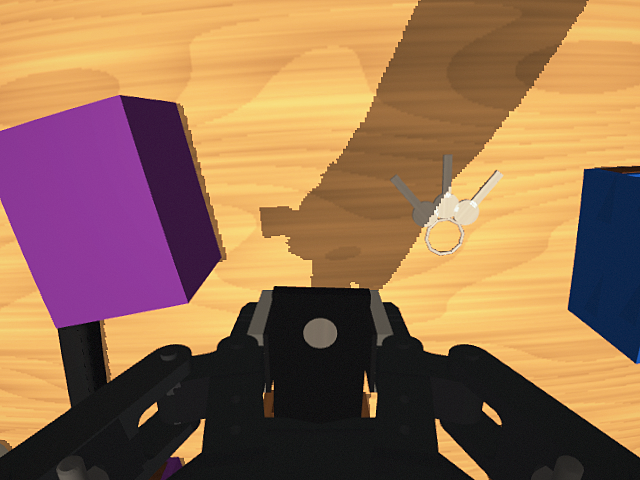

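>>> {"fn": "carry_out", "kwargs": {
  "moves": [
    [0, 0, 0.3, 0, -1],
    [0, 0, 0.6, 0, -1],
    [0, 0, 0.9, 0, -1],
    [0, 0, 1, 0, -1],
    [0, 0, 1, 0, -1]
  ]
}}

```text
clock: 24.15
eef_pos: [0.3447, -0.2184, 0.0951]
tool_rot: [0.726, 0.687, -0.0, -0.002]
ft_force: [-0.6, 0.5, -0.6]
grip_width: 0.0324
```

>>> {"fn": "carry_out", "kwargs": {
  "moves": [
    [0, 0, 0.15, 0, -1],
    [0, 0, 0.3, 0, -1],
    [0, 0, 0.38, 0, -1],
    [0, 0, 0.38, 0, -1],
    [0, 0, 0.38, 0, -1]
  ]
}}

```text
clock: 24.65
eef_pos: [0.346, -0.2199, 0.0592]
tool_rot: [0.727, 0.687, 0.0, 0.001]
ft_force: [1.0, -0.1, -0.4]
grip_width: 0.0326
```

```bash
python3 - <<'E'
from h import *
from workcell import imaging,bot
o=bot.get_obs(); print(o['clock'],o['eef_pos'],o['ft_force'],o['grip_width'])
s=imaging.camera('side')[:,:,::-1]; a=imaging.camera('scene')[:,:,::-1]
x,y,z=o['eef_pos']; tip=[x+.152*.998,y-.152*.056,z-.004]
ms=imaging.camera_model('side'); ma=imaging.camera_model('scene')
print(proj(ms,[tip]),proj(ma,[tip]))
crop(s,280,160,400,250,6.6,'pics/s16.png'); crop(a,200,180,300,300,5,'pics/a16.png')
E
```

```text
24.65 [ 0.34599922 -0.21985037  0.05916105] [ 0.99344888 -0.08787989 -0.41741479] 0.032621542895110545
[[340.56600313 223.93293114]] [[261.36222336 233.12917784]]
```

View pics/s16.png

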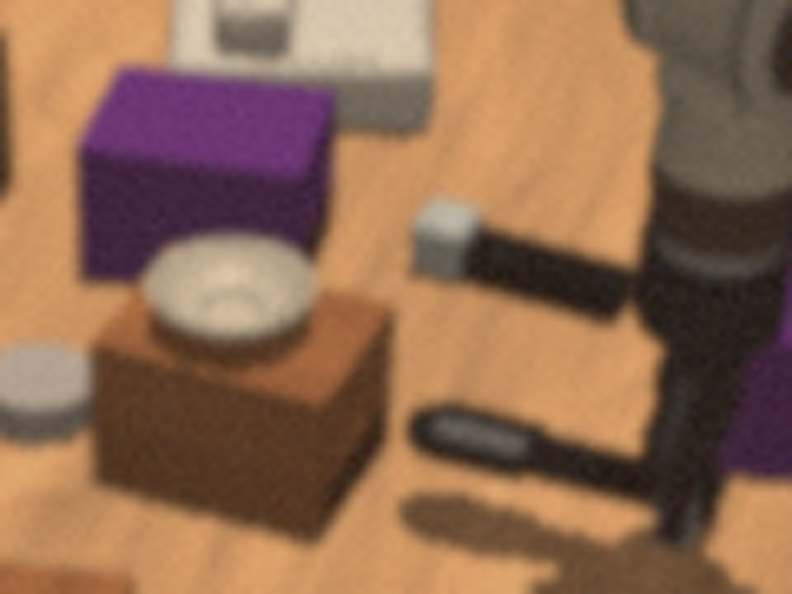

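View pics/a16.png

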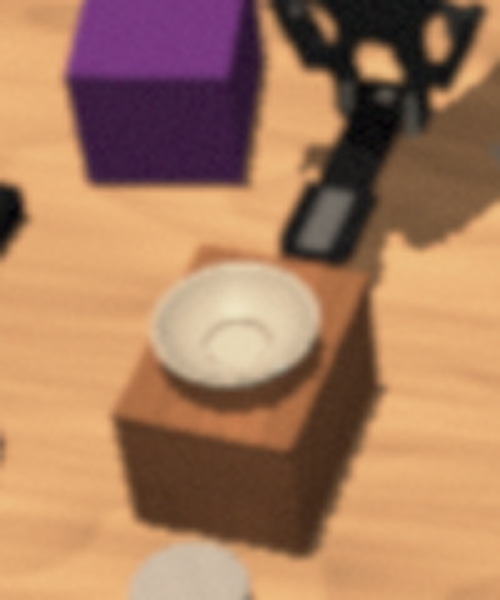

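>>> {"fn": "carry_out", "kwargs": {
  "moves": [
    [0, 0.06, 0, 0, -1],
    [0, 0.12, 0, 0, -1],
    [0, 0.18, 0, 0, -1],
    [0, 0.24, 0, 0, -1],
    [0, 0.3, 0, 0, -1],
    [0, 0.36, 0, 0, -1],
    [0, 0.42, 0, 0, -1],
    [0, 0.48, 0, 0, -1],
    [0, 0.54, 0, 0, -1],
    [0, 0.6, 0, 0, -1],
    [0, 0.66, 0, 0, -1],
    [0, 0.72, 0, 0, -1],
    [0, 0.72, 0, 0, -1]
  ]
}}

```text
clock: 26.05
eef_pos: [0.4182, -0.2238, 0.0584]
tool_rot: [0.727, 0.687, 0.0, 0.0]
ft_force: [0.5, -0.9, -0.3]
grip_width: 0.0325
```

```bash
python3 - <<'E'
from h import *
from workcell import imaging,bot
o=bot.get_obs(); print(o['clock'],o['eef_pos'],o['ft_force'],o['grip_width'])
s=imaging.camera('side')[:,:,::-1]; a=imaging.camera('scene')[:,:,::-1]
c=np.hstack([cv2.resize(s[170:250,290:370],(400,400),interpolation=2),cv2.resize(a[180:280,210:310],(400,400),interpolation=2)])
cv2.imwrite('pics/c17.png',c)
E
```

```text
26.05 [ 0.41821777 -0.22380069  0.05842438] [ 0.45921385 -0.94378301 -0.30348284] 0.0324569920360227
```

View pics/c17.png

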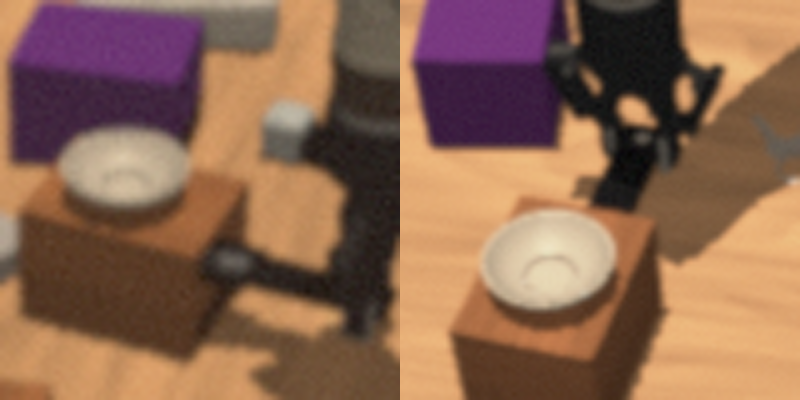

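>>> {"fn": "carry_out", "kwargs": {
  "moves": [
    [0, 0.06, 0, 0, -1],
    [0, 0.12, 0, 0, -1],
    [0, 0.18, 0, 0, -1],
    [0, 0.24, 0, 0, -1],
    [0, 0.3, 0, 0, -1],
    [0, 0.36, 0, 0, -1],
    [0, 0.42, 0, 0, -1],
    [0, 0.48, 0, 0, -1],
    [0, 0.54, 0, 0, -1],
    [0, 0.6, 0, 0, -1],
    [0, 0.66, 0, 0, -1],
    [0, 0.68, 0, 0, -1],
    [0, 0.68, 0, 0, -1]
  ]
}}

```text
clock: 27.45
eef_pos: [0.4853, -0.2274, 0.0583]
tool_rot: [0.727, 0.687, -0.0, 0.0]
ft_force: [0.6, 0.5, -0.8]
grip_width: 0.0328
```

```bash
python3 - <<'E'
from h import *
from workcell import imaging,bot
o=bot.get_obs(); print(o['clock'],o['eef_pos'],o['ft_force'],o['ft_torque'],o['grip_width'])
s=imaging.camera('side')[:,:,::-1]; a=imaging.camera('scene')[:,:,::-1]
c=np.hstack([cv2.resize(s[170:250,290:370],(400,400),interpolation=2),cv2.resize(a[180:280,210:310],(400,400),interpolation=2)])
cv2.imwrite('pics/c18.png',c)
cv2.imwrite('pics/w18.png',imaging.camera('wrist')[:,:,::-1])
E
```

```text
27.45 [ 0.48534689 -0.22741132  0.05826954] [ 0.56620995  0.49299634 -0.83752502] [ 0.00389556  0.08467867 -0.02796695] 0.03282102252584514
```

View pics/c18.png

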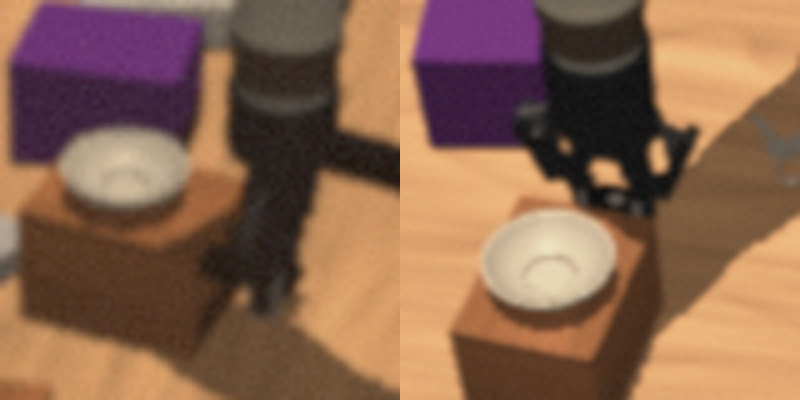

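View pics/w18.png

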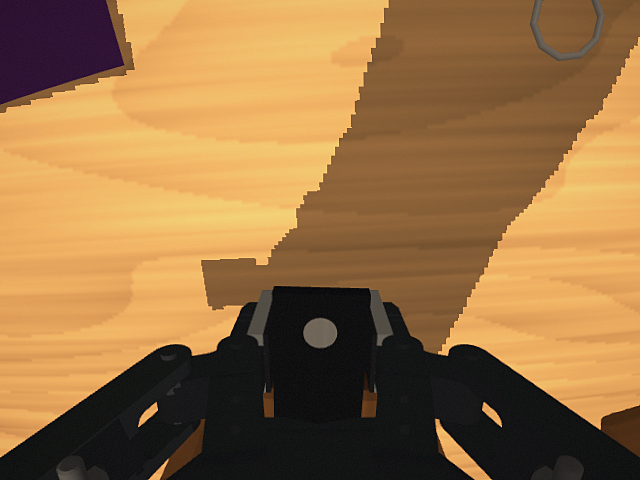

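>>> {"fn": "carry_out", "kwargs": {
  "moves": [
    [0, -0.05, 0, 0, -1],
    [0, -0.05, 0.03, 0, -1],
    [0, -0.05, 0.06, 0, -1],
    [0, -0.05, 0.08, 0, -1],
    [0, -0.05, 0.09, 0, -1],
    [0, -0.05, 0.1, 0, -1],
    [0, -0.05, 0.1, 0, -1],
    [0, -0.05, 0.1, 0, -1]
  ]
}}

```text
clock: 28.4
eef_pos: [0.4801, -0.2272, 0.0483]
tool_rot: [0.727, 0.687, 0.0, 0.0]
ft_force: [-0.8, 0.5, -0.6]
grip_width: 0.0327
```

```bash
python3 - <<'E'
from h import *
from workcell import imaging,bot
o=bot.get_obs(); print(o['clock'],o['eef_pos'],o['ft_force'],o['ft_torque'],o['grip_width'])
E
```

```text
28.4 [ 0.48012803 -0.22715769  0.04832961] [-0.77379736  0.47182648 -0.63654126] [-0.05114963  0.07222087 -0.0418885 ] 0.032741772949159496
```

>>> {"fn": "carry_out", "kwargs": {
  "moves": [
    [0, 0, 0.005, 0, -1],
    [0, 0, 0.01, 0, -1],
    [0, 0, 0.01, 0, -1],
    [0, 0, 0.01, 0, 0.1],
    [0, 0, 0.01, 0, 0.4],
    [0, 0, 0.01, 0, 1],
    [0, 0, 0.01, 0, 1],
    [0, 0, 0.01, 0, 1],
    [0, 0, 0.01, 0, 1],
    [0, -0.2, 0.01, 0, 1],
    [0, -0.4, 0.01, 0, 1],
    [0, -0.6, 0, 0, 1],
    [0, -0.7, -0.3, 0, 1],
    [0, -0.7, -0.7, 0, 1],
    [0, -0.7, -1, 0, 1],
    [0, -0.7, -1, 0, 1],
    [0, -0.7, -1, 0, 1]
  ]
}}

```text
clock: 30.1
eef_pos: [0.4106, -0.2234, 0.149]
tool_rot: [0.727, 0.687, 0.0, 0.001]
ft_force: [-0.1, 1.2, -0.1]
grip_width: 0.0856
```

>>> {"fn": "carry_out", "kwargs": {
  "moves": [
    [0, -0.3, -0.2, 0, 1],
    [0, -0.5, -0.6, 0, 1],
    [0, -0.5, -0.8, 0, 1],
    [0, -0.5, -0.8, 0, 1],
    [0, -0.5, -0.8, 0, 1]
  ]
}}

```text
clock: 30.6
eef_pos: [0.3599, -0.2201, 0.2271]
tool_rot: [0.727, 0.687, -0.0, -0.001]
ft_force: [-0.7, -0.2, -0.5]
grip_width: 0.0857
```

```bash
python3 - <<'E'
from h import *
from workcell import imaging,bot
o=bot.get_obs(); print(o['clock'],o['eef_pos'],o['ft_force'],o['grip_width'])
m=imaging.camera_model('wrist'); import pickle; pickle.dump(m,open('w19.pkl','wb'))
s=imaging.camera('side')[:,:,::-1]; a=imaging.camera('scene')[:,:,::-1]
crop(s,290,170,410,260,6,'pics/s19.png'); cv2.imwrite('pics/a19.png',a)
cv2.imwrite('pics/w19.png',imaging.camera('wrist')[:,:,::-1]); cv2.imwrite('pics/s19f.png',s)
E
```

```text
30.6 [ 0.35986674 -0.22010759  0.22708252] [-0.72287021 -0.15401772 -0.53223924] 0.08569296663135115
```

View pics/s19.png

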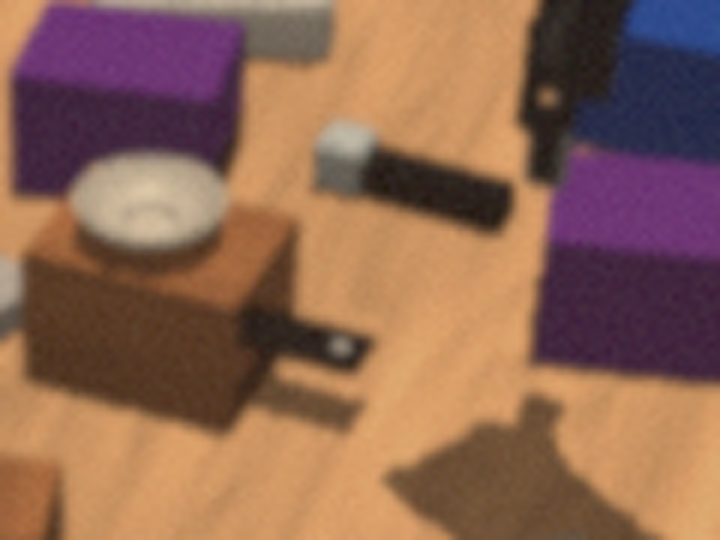

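View pics/w19.png

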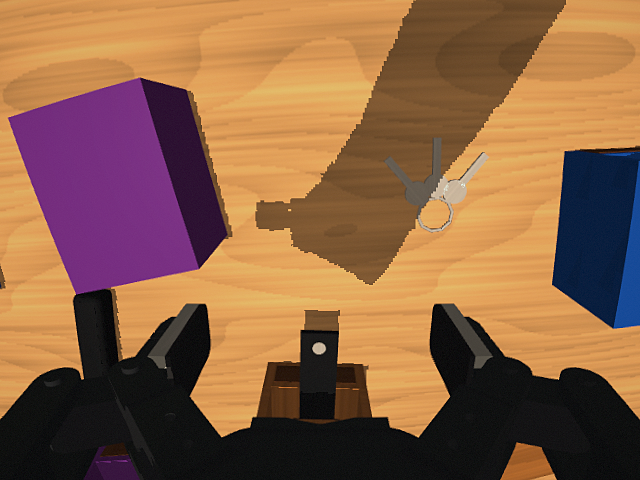

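View pics/a19.png

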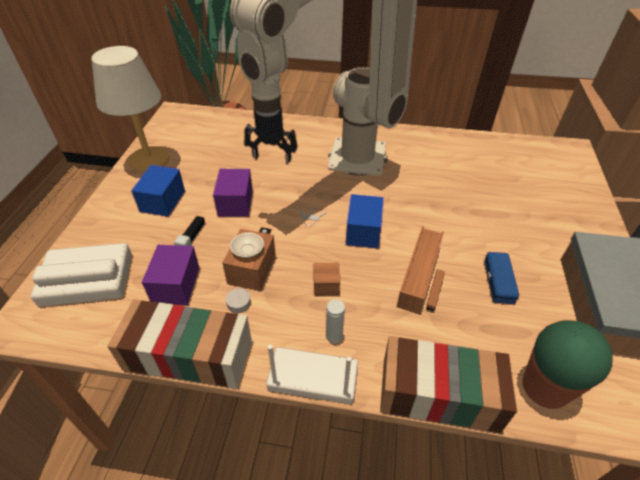

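```bash
python3 - <<'E'
from h import *
import pickle
m=pickle.load(open('w19.pkl','rb'))
P=plane(m,[(301.5,331),(338,331)],.046); print(P, np.linalg.norm(P[0]-P[1]))
print('front corners roof',plane(m,[(267,362),(366,362)],.09),'base',plane(m,[(259,417),(371,417)],0.0))
im=cv2.imread('pics/w19.png'); crop(im,240,290,400,430,5,'pics/c20.png')
a=cv2.imread('pics/scene0.png').astype(int)-cv2.imread('pics/a19.png'); d=(np.abs(a).max(2)>40).astype(np.uint8)
n,l,st,c=cv2.connectedComponentsWithStats(d); print([s.tolist() for s in st[1:] if s[4]>25])
E
```

```text
[[ 0.45890883 -0.24099653  0.046     ]
 [ 0.4607595  -0.20873613  0.046     ]] 0.032313439415003455
front corners roof [[ 0.45935644 -0.26609638  0.09      ]
 [ 0.46374297 -0.18902728  0.09      ]] base [[ 0.59336211 -0.30073819  0.        ]
 [ 0.60044417 -0.175124    0.        ]]
[[230, 0, 36, 64, 711], [372, 0, 9, 22, 96], [417, 0, 11, 17, 92], [558, 0, 31, 10, 228], [262, 3, 23, 34, 600], [529, 8, 31, 69, 359], [543, 11, 42, 45, 197], [254, 25, 8, 20, 46], [360, 38, 10, 29, 148], [378, 52, 33, 69, 352], [253, 56, 12, 11, 80], [265, 57, 20, 11, 185], [240, 64, 58, 101, 2909], [337, 70, 47, 31, 631], [497, 82, 62, 62, 1762], [333, 89, 6, 13, 53], [337, 94, 26, 27, 480], [378, 96, 26, 33, 313], [375, 140, 149, 79, 3158], [335, 148, 7, 9, 44], [366, 154, 24, 19, 223], [335, 164, 21, 7, 76], [258, 170, 135, 65, 2703], [259, 227, 13, 8, 75], [413, 230, 26, 46, 678]]
```

View pics/c20.png

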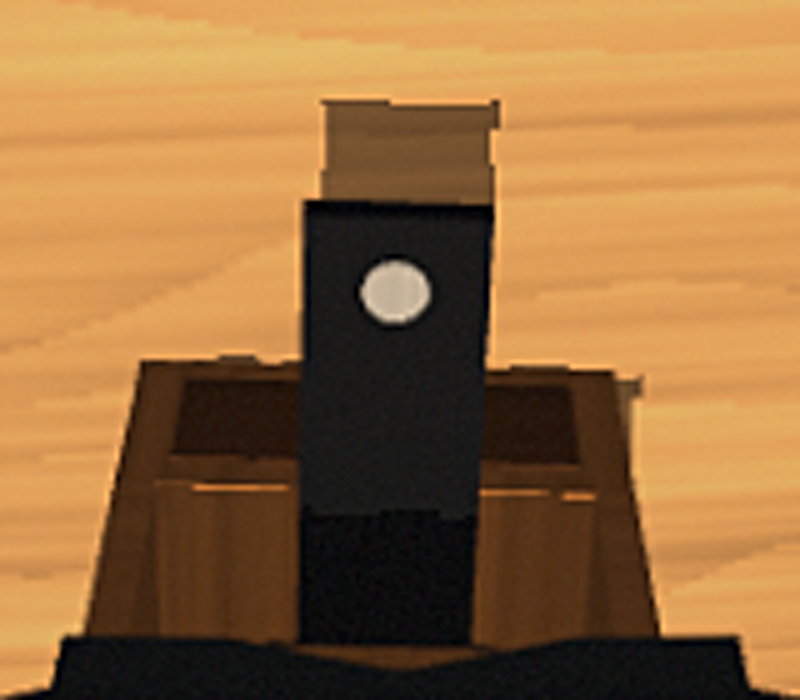

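```bash
python3 - <<'E'
from h import *
from workcell import order
import pickle
m=pickle.load(open('w19.pkl','rb')); print(plane(m,[(275,387),(360,388.5)],.04))
print(order.job_done())
E
```

```text
[[ 0.52211335 -0.27133055  0.04      ]
 [ 0.52850645 -0.19006141  0.04      ]]
the job is handed in; nothing more can be done
None
```

The shoehorn is in the pigeonhole with its whole blade inside and the handle end sticking out, and I handed the job in with the arm clear of everything.

I pushed it along the channel until the blade stuck out about 60 mm and lifted it out by the blade. I then laid it flat across the square block, let go, and took it again by the handle. From there it went into the pigeonhole, down to the floor, and was released. The robot clock read about 31 s at the end, against the 72 s limit.

- **Position:** the handle end measures x ≈ 0.460 m and the mouth edge x ≈ 0.525 m. So about 65 mm sticks out and about 105 mm is inside, and the blade needs 70 mm.
- **Lying flat:** the side and wrist views show the handle level on the floor after release. Its end measured 32 mm wide for a true 34 mm, assuming it lies at floor height. I had no direct view of the blade inside.
- **Other things on the shelf top:** comparing the scene picture from the start with the last one, the changes match the arm, its shadow and the shoehorn. The dish, brush, can, tin, case and torch look unmoved. The keys lay under the arm's shadow and in view they look as before.
- **Forces:** the most I read was about 6 N, when the fingers closed on the shoehorn. I only read it at the end of each move.

No check failed. While held by the handle the shoehorn sagged about 3 mm at the tip, and the tip measured within about 4 mm of where I expected it just before it went in.

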